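# Charge the duty radios' packs on the wind-up charger

### The arm

A 6-joint arm with a two-finger parallel gripper is mounted at the origin on the work surface. World frame = base frame: x ahead of the robot, y to its left, z up, the work surface at z = 0. Lengths are in m, angles in rad, forces in N, time in s.
With the tool pointing down it reaches from about 0.275 to 0.75 m from the base axis. Payload 10.2 kg.
Tool frame: the origin (TCP) lies between the finger pads; the fingertips stand 19 mm ahead of it and the grasp point (between the pads) is the TCP (env.tips_ahead is the z of the fingertips in the tool frame, in m); z points along the fingers, y is the line along which they close (so a half turn about z gives the same grasp; the last joint's range is limited). The gripper opens to 85 mm and grips with 20 to 120 N. Pads are 22 mm wide; open, the fingers measure 114 mm over their backs; the gripper's body (76 mm by 85 mm) begins 54 mm behind the grasp point. The pads swing forward as they close: fully open they stand 13 mm farther back than shut.
Start: joints at [0.885, 0.313, 1.498, -0, 1.331, -0.223], TCP at [0.234, 0.47, 0.25] pointing down, gripper open.
Joint ranges: [-2.94, 2.94], [-0.97, 2.17], [0.19, 2.56], [-1.23, 4.37], [0.02, 3.11], [-2.88, 2.88]. Speed limits (rad/s): [2.39, 2.39, 3.01, 3.14, 3.14, 3.14].

### API

Orientations are given as a 3x3 rotation matrix whose columns are the frame's x, y, z axes.
In Python, from bench import status, eyes, env gives the robot as it stands.
- The arm moves only by the shell command python3 -m pendant 'ROWS'. ROWS is JSON, a list of rows, each a list of 3 entries, a list of its own where there are three numbers: the opening, from -1 (shut) to 1 (fully open), so that 0 is half open, then the shift along the world's x, y, z in m, then the turn, a rotation vector about the world's x, y, z in degrees. In form: [[grip, [tx, ty, tz], [rx, ry, rz]], ...]. A call has 1 to 8 rows; each row is the pose to reach, as a shift and turn from the pose commanded when the call began; what a row does not reach only later rows make up. A row lasts 1/8 s, in which the tool goes at most 62.5 mm and 10.7 degrees, less where a joint would pass 70% of its speed; a pose out of reach is approached as far as the arm can. A call with a gripper value outside its range is refused whole. The fingers move at their own pace and stop on an object; the grip force is fixed at half the most. Time passes only in rows, so rows that repeat a pose let the fingers close. It gives the time, the measured TCP pose, the force, the opening and the grip force at its end, in the units of the state.
- status.read_state(): the state, without advancing time (a new reading comes with each control period).
- eyes.capture(name): name is "side" or "top"; returns a dict with "img" (420x560x3 uint8, red, green, blue), "fx", "fy", "cx", "cy" (pixels), "R" (3x3) and "t" (3): a world point X has camera coordinates R X + t. Camera axes: x right, y down, z forward; pixel columns grow to the right and rows downward; lengths in m; the calibration is good to about 2 mm. A picture is of the moment at which its call begins. There is no depth.
- env.close_job(): hands the job in; it is judged then, once.
The state is a dict: "clock": time; "q": joint angles; "dq": joint speeds; "joint_torque": joint torques, N m; "tool_pos": TCP position; "eef_rot": TCP orientation; "contact_force": force on the tool from outside, world axes, zero at the start; "ft_torque": the same for the moment, N m; "gripper_width": opening from 0.0 (shut) to 1.0 (fully open); "finger_force": force on a finger pad.
Only numpy, scipy, OpenCV 4.12 (cv2) and the standard library are available. Lean on these libraries where they do the work, as an engineer would, in place of code of your own. Each camera call takes 0.05 s, during which the arm holds its last target. There are 200 camera calls.

### The job

Lay every battery pack that is out on the desk flat in a bay of the charging dock, one to a bay, then turn the winder's yellow lock collar clockwise to the green locked mark. Take the crank from its blue tray, fit it fully down on the square shaft, wind it clockwise until it comes up against its stop (a little over two full turns), take it off and stand it upright in its tray again. Last of all press the red start plunger fully down to its stop and let go, with all the packs still in their bays; leave the mice, the mug and the stapler alone.

Things in the scene. Friction and masses are not known exactly. Their poses are not given: they have to be found in the camera images.
- pack0_center (a point): Centre of a handheld-radio battery pack: black block with a blue band and white label, 56 (own x) x 34 (own y) x 26 mm high, 110 g, lying flat on the desk; this point is half-way up (13 mm above its underside). Own z is up. Two to four of the four packs are present; an absent one is None from the start.
- pack1_center (a point): Centre of a handheld-radio battery pack: black block with a blue band and white label, 56 (own x) x 34 (own y) x 26 mm high, 110 g, lying flat on the desk; this point is half-way up (13 mm above its underside). Own z is up. Two to four of the four packs are present; an absent one is None from the start.
- pack2_center (a point): Centre of a handheld-radio battery pack: black block with a blue band and white label, 56 (own x) x 34 (own y) x 26 mm high, 110 g, lying flat on the desk; this point is half-way up (13 mm above its underside). Own z is up. Two to four of the four packs are present; an absent one is None from the start.
- pack3_center (a point): Centre of a handheld-radio battery pack: black block with a blue band and white label, 56 (own x) x 34 (own y) x 26 mm high, 110 g, lying flat on the desk; this point is half-way up (13 mm above its underside). Own z is up. Two to four of the four packs are present; an absent one is None from the start.
- bay0 (a point): Middle of the floor of one of the dock's four open bays (black, low-walled, on a grey plate; floor 24 mm above the desk). The floor is 64 (own x) x 42 (own y) mm inside, so a pack lies in it lengthwise along own x (either way round) with 4 mm play all round; the walls are 4 mm thick and rise 10 mm above the floor. Bays stand 80 mm apart, centre to centre, in a 2 x 2 grid. The dock is fixed during a run.
- bay1 (a point): Middle of the floor of one of the dock's four open bays (black, low-walled, on a grey plate; floor 24 mm above the desk). The floor is 64 (own x) x 42 (own y) mm inside, so a pack lies in it lengthwise along own x (either way round) with 4 mm play all round; the walls are 4 mm thick and rise 10 mm above the floor. Bays stand 80 mm apart, centre to centre, in a 2 x 2 grid. The dock is fixed during a run.
- bay2 (a point): Middle of the floor of one of the dock's four open bays (black, low-walled, on a grey plate; floor 24 mm above the desk). The floor is 64 (own x) x 42 (own y) mm inside, so a pack lies in it lengthwise along own x (either way round) with 4 mm play all round; the walls are 4 mm thick and rise 10 mm above the floor. Bays stand 80 mm apart, centre to centre, in a 2 x 2 grid. The dock is fixed during a run.
- bay3 (a point): Middle of the floor of one of the dock's four open bays (black, low-walled, on a grey plate; floor 24 mm above the desk). The floor is 64 (own x) x 42 (own y) mm inside, so a pack lies in it lengthwise along own x (either way round) with 4 mm play all round; the walls are 4 mm thick and rise 10 mm above the floor. Bays stand 80 mm apart, centre to centre, in a 2 x 2 grid. The dock is fixed during a run.
- lock_collar (a joint): Angle of the yellow ribbed lock collar on the winder's top, rad: 0 open, grows clockwise seen from above, stop and green locked mark at 1.3. It starts between 0 and 0.25, stays where it is left, and takes about 0.06 N m. A red stripe on the collar points to the mark: at the black mark when open, at the green one when locked.
- collar_top (a point): Centre of the collar's flat top, on its vertical axis; the collar is a round cylinder 46 mm in diameter and stands 24 mm above the winder's flat top (grip it across its diameter, at any yaw). 68 mm from the shaft, on the winder's own +y side.
- shaft (a joint): Angle of the winder's square shaft, rad: grows clockwise seen from above, starts between 0 and 0.7, runs up against its stop at 13.5. It stays where it is left (no spring back) and takes about 0.1 N m.
- shaft_tip (a point): Top of the upright square shaft, on its axis, 88 mm above the desk; own x and y lie across the flats and turn with the shaft. 12 mm square, 20 mm tall, with a 9 mm square nose 3 mm tall above, rising from a round shoulder 65 mm above the desk.
- winder_top (a point): Middle of the winder's flat top, 60 mm above the desk, directly below the shaft. The winder is a fixed grey box, 130 (own x) x 210 (own y) mm; collar, shaft and plunger stand in a row along own y.
- crank_hub (a point): Half-way up the crank's hub, on its axis, 25 mm above the hub's underside; own z up, own x along the arm towards the red grip. The hub is a foot 42 mm square, 24 mm high, and on it a 26 mm square grip block from 24 to 50 mm above the underside, flats square to own x and y. Whole crank 320 g; it stands by itself on its foot.
- crank_socket (a point): Centre of the socket's mouth in the hub's underside, axes as crank_hub: 14.4 mm square, 24 mm deep, open below, sides along own x and y. The crank's arm is 13 mm wide, 26 to 36 mm above the underside, out along own +x. Seated, the underside rests on the shoulder 65 mm above the desk, and the arm clears collar and plunger. Play on the shaft: some 13 degrees each way.
- crank_grip (a point): Centre of the crank's red upright round grip: 22 mm in diameter, 36 mm tall, its underside 40 mm and its top 76 mm above the hub's underside, 70 mm from the hub's axis along the crank's own x. The grip spins freely on its pin.
- tray_floor (a point): Middle of the floor of the crank's fixed blue tray, 5 mm above the desk: 94 mm square inside, walls 5 mm thick rising 9 mm above the floor. The hub's foot stands on this floor; the arm reaches out over the wall.
- plunger (a joint): Travel of the red mushroom start plunger, m: 0 up, 0.008 at its lower stop. Spring: 2 N to start it, 6 N at the stop; it comes back up when let go.
- plunger_top (a point): Top centre of the plunger's red head, 34 mm in diameter, 85 mm above the desk when up; it moves straight down. 68 mm from the shaft on the winder's own -y side.
- mouse_a: Grey computer mouse at the back, 105 x 60 x 34 mm; origin at the centre of its underside. Leave alone.
- mouse_b: Black computer mouse near the robot, 105 x 60 x 34 mm; origin at the centre of its underside. Leave alone.
- mug: White mug, 80 mm across, 95 mm high; origin at the centre of its underside. Leave alone.
- stapler: Red and black stapler, 130 x 34 x 45 mm; origin at the centre of its underside. Leave alone.

How it is judged:
On the way, in this order (a step that is already met when the one before it is completed fails the run):
1. every pack present lies in a bay, one to a bay ((horizontal distance between pack0_center and bay0 below 0.01 m or horizontal distance between pack0_center and bay1 below 0.01 m or horizontal distance between pack0_center and bay2 below 0.01 m or horizontal distance between pack0_center and bay3 below 0.01 m) and height (world z) of each of pack0_center, pack1_center, pack2_center, pack3_center below 0.043 m and angle between each of pack0_center, pack1_center, pack2_center, pack3_center's own z axis and vertical below 0.12 rad and (horizontal distance between pack1_center and bay0 below 0.01 m or horizontal distance between pack1_center and bay1 below 0.01 m or horizontal distance between pack1_center and bay2 below 0.01 m or horizontal distance between pack1_center and bay3 below 0.01 m) and (horizontal distance between pack2_center and bay0 below 0.01 m or horizontal distance between pack2_center and bay1 below 0.01 m or horizontal distance between pack2_center and bay2 below 0.01 m or horizontal distance between pack2_center and bay3 below 0.01 m) and (horizontal distance between pack3_center and bay0 below 0.01 m or horizontal distance between pack3_center and bay1 below 0.01 m or horizontal distance between pack3_center and bay2 below 0.01 m or horizontal distance between pack3_center and bay3 below 0.01 m)), for 0.2 s.
2. the lock collar is turned to its locked mark (value of joint lock_collar above 1.15 rad), for 0.2 s.
3. the crank is fitted fully down on the square shaft (horizontal distance between crank_hub and shaft_tip below 0.005 m and z of crank_hub in the frame of shaft_tip between -0.004 and 0.008 m and angle between crank_hub's own z axis and vertical below 0.12 rad), for 0.2 s.
4. the shaft is wound to its stop with the crank on it (all of step 3 and value of joint shaft above 13.2 rad), for 0.1 s.
5. the crank stands upright in its tray again, let go (x of crank_hub in the frame of tray_floor between -0.032 and 0.032 m and y of crank_hub in the frame of tray_floor between -0.032 and 0.032 m and z of crank_hub in the frame of tray_floor below 0.031 m and angle between crank_hub's own z axis and vertical below 0.12 rad and contact force between the fingers and crank below 0.2 N), for 0.2 s.
6. the start plunger is pressed fully down (value of joint plunger above 0.0068 m), for 0.1 s.
At the end, for the whole second after the job is handed in: Every pack present lies flat in a bay (centre within 10 mm of the bay's middle), the collar is at 1.15 rad or more, the shaft at 13.2 rad or more, the crank stands upright and still in its tray (hub within 32 mm of the tray's middle each way), and the plunger has been let go and is up (all of step 1 and all of step 5 and value of joint lock_collar above 1.15 rad and value of joint shaft above 13.2 rad and value of joint plunger below 0.002 m and linear speed of each of crank, pack0, pack1, pack2, pack3 below 0.02 m/s); the robot touches nothing.
It fails at once if the mouse a is pushed aside by more than 30 mm (distance of mouse_a from where it was at the start of the episode above 0.03 m).
It fails at once if the mouse b is pushed aside by more than 30 mm (distance of mouse_b from where it was at the start of the episode above 0.03 m).
It fails at once if the mug is pushed aside by more than 30 mm (distance of mug from where it was at the start of the episode above 0.03 m).
It fails at once if the stapler is pushed aside by more than 30 mm (distance of stapler from where it was at the start of the episode above 0.03 m).
Of pack0, pack1, pack2, pack3 only 2 to 4 are there at a start; the rules pass over those that are not, and their reading is None.
At some moment in a run one of pack0, pack1, pack2, pack3 may be knocked a few centimetres aside while the robot is not near it.
It also fails if it takes over 210 s, if anything falls off the work surface, if the arm or the gripper's body presses on something with over 40 N, if the wrist force passes 120 N, or if a joint passes its speed limit or range.

## Working session

There is one attempt and no reset: what is moved stays moved. The work goes in short steps, Python scripts to look and compute and a shell command to move; the robot and the scene stay as the last step left them, time stands still between calls to the robot, and variables do not carry over. Pictures are saved under pics/ and viewed, at most 14 in all, crops included, and the job is handed in when it is done.

```bash
mkdir -p pics; cat > h.py <<'E'
import numpy as np, cv2
from bench import status, eyes, env
def cap(n):
    c=eyes.capture(n); return c
def save(c,f,s=1.4): cv2.imwrite('pics/'+f,cv2.resize(c['img'][:,:,::-1],None,fx=s,fy=s,interpolation=cv2.INTER_CUBIC))
def ray(c,u,v):
    R=np.array(c['R']);t=np.array(c['t']);d=R.T@np.array([(u-c['cx'])/c['fx'],(v-c['cy'])/c['fy'],1]);return -R.T@t,d
def onz(c,u,v,z):
    o,d=ray(c,u,v);return o+d*(z-o[2])/d[2]
def proj(c,X):
    p=np.array(c['R'])@np.array(X)+np.array(c['t']);return c['fx']*p[0]/p[2]+c['cx'],c['fy']*p[1]/p[2]+c['cy']
def st():
    s=status.read_state();print(round(s['clock'],2),np.round(s['tool_pos'],4),np.round(s['contact_force'],1),round(s['gripper_width'],3),s['finger_force'],np.round(s['q'],2));print(np.round(s['eef_rot'],3).tolist())
E
python3 - <<'E'
from h import *
st()
for n in('top','side'):
    c=cap(n);save(c,n+'0.png');print(n,c['fx'],c['cx'],c['cy'],np.round(c['R'],3).tolist(),np.round(c['t'],3), ray(c,0,0)[0])
E
```

```text
0.0 [0.2342 0.4696 0.2497] [-0.  -0.5 -0.6] 1.003 0.0 [ 0.88  0.31  1.5  -0.    1.33 -0.22]
[[-0.895, 0.446, -0.001], [0.446, 0.895, -0.001], [0.0, -0.001, -1.0]]
top 424.1655550130676 280.88290139711387 209.70442259436342 [[0.015, -1.0, 0.004], [-0.992, -0.015, -0.127], [0.127, -0.002, -0.992]] [-0.018  0.545  0.912] [ 0.42519196 -0.00802735  0.97353989]
side 422.8629285842847 286.76242144595625 208.4012880725548 [[0.993, -0.116, 0.019], [-0.051, -0.569, -0.821], [0.106, 0.814, -0.571]] [-0.537  0.094  1.036] [ 0.4278721  -0.85222181  0.67892481]
```

View pics/top0.png

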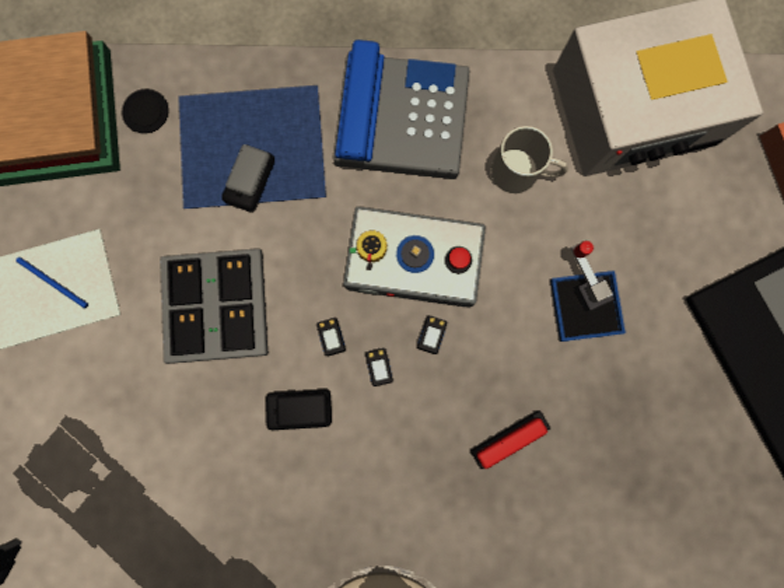

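View pics/side0.png

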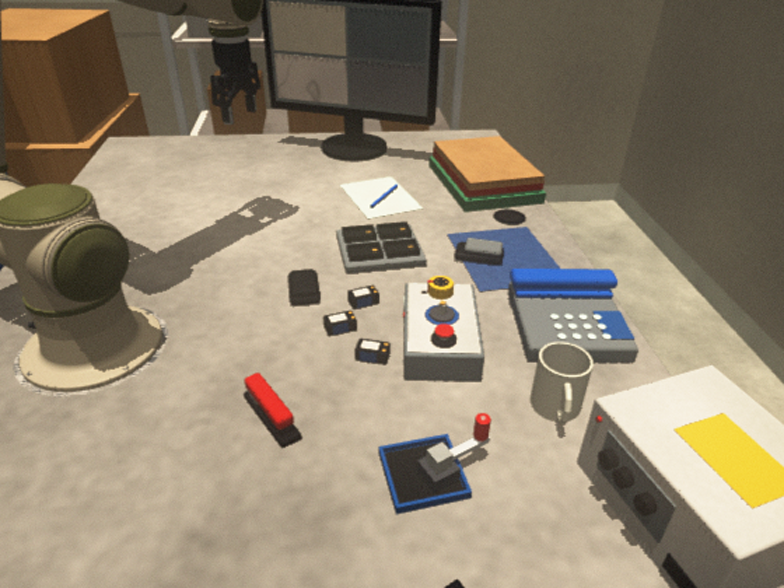

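```bash
cat > m.py <<'E'
from h import *
c=cap('top');im=c['img'];hsv=cv2.cvtColor(im,cv2.COLOR_RGB2HSV)
def blobs(mask,z,lo,hi,name,box=None):
    m=mask.astype(np.uint8)*255
    if box: b=np.zeros_like(m);x0,y0,x1,y1=box;b[y0:y1,x0:x1]=1;m*=b
    n,l,s,ce=cv2.connectedComponentsWithStats(m)
    for i in range(1,n):
        if lo<=s[i,4]<=hi:
            k,_=cv2.findContours((l==i).astype(np.uint8),cv2.RETR_EXTERNAL,cv2.CHAIN_APPROX_NONE)
            P=np.array([onz(c,p[0][0],p[0][1],z)[:2] for p in k[0]],np.float32)*1000
            r=cv2.minAreaRect(P)
            print(name,np.round(ce[i],1),s[i,4],'ctr',np.round(onz(c,*ce[i],z)[:2],4),'rect',np.round(r[0],1),np.round(r[1],1),round(r[2],1))
H,S,V=[hsv[...,i].astype(int) for i in range(3)]
if __name__=='__main__':
    blobs(V<75,.026,150,900,'pack',(215,215,330,285))
    blobs((V>150)&(S<60),.026,30,400,'label',(215,215,330,285))
    blobs(V<60,.034,200,3000,'bay',(110,170,195,265))
    blobs((H>18)&(H<35)&(S>130)&(V>120),.084,20,900,'collar',(240,140,300,210))
    blobs(((H<8)|(H>172))&(S>150)&(V>90),.085,5,900,'red',(240,140,480,230))
    blobs((H>100)&(H<125)&(S>110)&(V>50),.065,50,4000,'blue',(270,150,330,210))
    blobs((H>100)&(H<125)&(S>110)&(V>50),.014,50,9000,'tray',(380,180,460,250))
    blobs((V>165)&(S<60),.060,1500,20000,'winder',(235,140,355,225))
    big=np.hstack([cv2.resize(im[140:290,110:360,::-1],None,fx=3.2,fy=3.2,interpolation=cv2.INTER_CUBIC)])
    cv2.imwrite('pics/crop1.png',big)
E
python3 m.py
```

```text
pack [307.4 239. ] 237 ctr [ 0.4815 -0.0705] rect [482.1 -71.3] [36.7 55.9] 72.3
pack [236.6 240.4] 219 ctr [0.476  0.0872] rect [476.2  88.3] [56.2 34.4] 17.4
pack [270.4 261.6] 209 ctr [0.4302 0.0111] rect [429.9  11. ] [56.2 33.9] 14.2
label [308.1 240.2] 116 ctr [ 0.4789 -0.0721] rect [478.8 -72.2] [19. 29.] 72.0
label [236.1 241.7] 115 ctr [0.4732 0.0884] rect [473.1  88.5] [28.9 19.5] 17.4
label [221.6 251.6] 178 ctr [0.4508 0.1199] rect [449.4 122. ] [28.5 49. ] 58.6
label [270.8 263.7] 117 ctr [0.4255 0.0102] rect [425.5  10.1] [29.  19.5] 12.5
label [230.7 271.1] 187 ctr [0.4081 0.0984] rect [409.4  99.2] [63.4 40.8] 67.7
bay [167.2 198.7] 718 ctr [0.5665 0.2445] rect [567.9 244.6] [73.5 52.2] 5.7
bay [131.6 201.7] 736 ctr [0.5586 0.3236] rect [560.2 323.6] [73.5 53.5] 5.7
bay [169.1 234. ] 730 ctr [0.4874 0.2364] rect [488.8 236.4] [72.4 51.9] 5.7
bay [132.9 237. ] 747 ctr [0.4797 0.3159] rect [481.1 315.9] [72.2 53.2] 5.3
collar [265.2 174.7] 191 ctr [0.614  0.0244] rect [613.4  24.8] [43.5 42.8] 0.9
red [418.5 176.4] 76 ctr [ 0.6151 -0.3031] rect [ 615.4 -302.7] [19.5 18.7] 44.2
red [328.  183.8] 182 ctr [ 0.5961 -0.1098] rect [ 595.7 -109.8] [30.4 29.9] 0.1
red [263.5 183.2] 11 ctr [0.5953 0.0275] rect [595.7  27.6] [4.1 9.9] 77.3
blue [296.1 182. ] 220 ctr [ 0.6028 -0.0425] rect [604.1 -43.4] [55.4 54.5] 0.8
tray [417.5 220.5] 410 ctr [ 0.5281 -0.3218] rect [ 533.4 -326.6] [102.8 104. ] 7.9
winder [297.3 181.6] 3323 ctr [ 0.6047 -0.0454] rect [606.  -42.4] [196.8 116.8] 82.7
```

View pics/crop1.png

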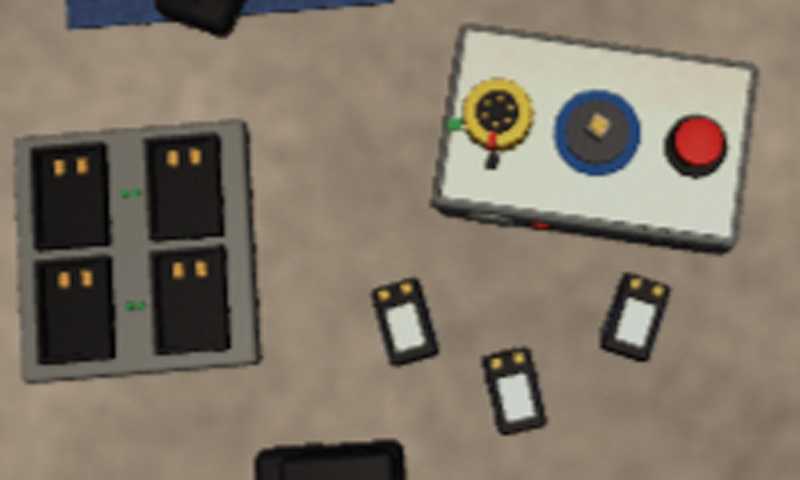

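```bash
python3 -m pendant '[[0.5,[0.242,-0.382,-0.1],[0,0,43.9]],[0.5,[0.242,-0.382,-0.1],[0,0,43.9]],[0.5,[0.242,-0.382,-0.1],[0,0,43.9]],[0.5,[0.242,-0.382,-0.1],[0,0,43.9]],[0.5,[0.242,-0.382,-0.1],[0,0,43.9]],[0.5,[0.242,-0.382,-0.15],[0,0,43.9]],[0.5,[0.242,-0.382,-0.15],[0,0,43.9]],[0.5,[0.242,-0.382,-0.15],[0,0,43.9]]]'; python3 -c "from h import *;st()"
```

```text
clock: 1.15
tool_pos: [0.4712, 0.0954, 0.105]
eef_rot: [[-0.954, -0.299, 0.0], [-0.299, 0.954, 0.0], [-0.0, -0.0, -1.0]]
contact_force: [1.3, 1.5, -0.2]
gripper_width: 0.749
finger_force: 0.0
1.15 [0.4712 0.0954 0.105 ] [ 1.3  1.5 -0.2] 0.749 0.0 [-0.04  0.39  1.81  0.    0.94 -1.92]
[[-0.954, -0.299, 0.0], [-0.299, 0.954, 0.0], [-0.0, -0.0, -1.0]]
```

```bash
python3 -m pendant '[[0.5,[0,0,-0.03],[0,0,0]],[0.5,[0,0,-0.069],[0,0,0]],[0.5,[0,0,-0.069],[0,0,0]],[-0.5,[0,0,-0.069],[0,0,0]],[-0.5,[0,0,-0.069],[0,0,0]],[-0.5,[0,0,-0.069],[0,0,0]],[-0.5,[0,0,-0.069],[0,0,0]],[-0.5,[0,0,-0.069],[0,0,0]]]'; python3 -c "
from h import *
c=cap('side');cv2.imwrite('pics/g1.png',cv2.resize(c['img'][140:300,180:400,::-1],None,fx=3,fy=3))"
```

```text
clock: 2.15
tool_pos: [0.4715, 0.0973, 0.0388]
eef_rot: [[-0.954, -0.299, 0.003], [-0.299, 0.954, -0.0], [-0.003, -0.001, -1.0]]
contact_force: [-2.0, -1.0, 7.1]
gripper_width: 0.373
finger_force: 59.3
```

View pics/g1.png

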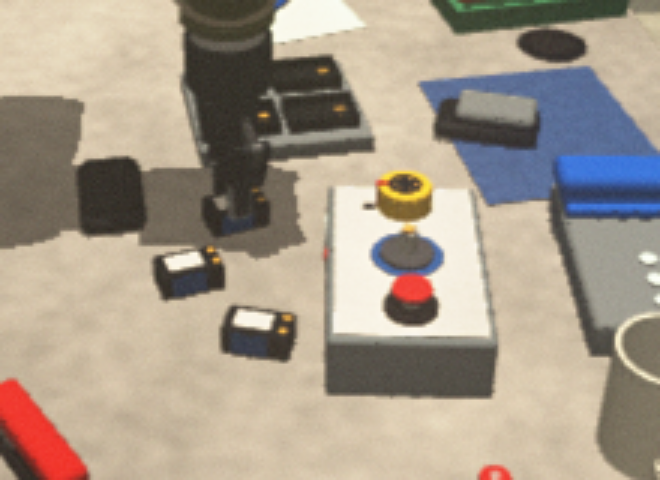

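```bash
python3 -m pendant '[[0.2,[0,0,0],[0,0,0]],[0.2,[0,0,0],[0,0,0]],[0.2,[0,0,-0.005],[0,0,0]],[0.2,[0,0,-0.005],[0,0,0]]]'; python3 -m pendant '[[-0.5,[0,0,0],[0,0,0]],[-0.5,[0,0,0],[0,0,0]],[-0.5,[0,0,0],[0,0,0]],[-0.5,[0,0,0],[0,0,0]]]'
```

```text
clock: 2.7
tool_pos: [0.4702, 0.0972, 0.0314]
eef_rot: [[-0.954, -0.299, -0.001], [-0.299, 0.954, 0.0], [0.001, 0.0, -1.0]]
contact_force: [-1.2, 0.1, 0.1]
gripper_width: 0.599
finger_force: 0.0
clock: 3.2
tool_pos: [0.4707, 0.0972, 0.0321]
eef_rot: [[-0.954, -0.299, 0.0], [-0.299, 0.954, -0.0], [-0.0, -0.0, -1.0]]
contact_force: [-1.6, 0.5, 5.1]
gripper_width: 0.379
finger_force: 60.3
```

```bash
python3 -m pendant '[[-0.5,[0,0,0.06],[0,0,0]],[-0.5,[0.0157,0.14,0.06],[0,0,-11.7]],[-0.5,[0.0157,0.14,0.06],[0,0,-11.7]],[-0.5,[0.0157,0.14,0.06],[0,0,-11.7]],[-0.5,[0.0157,0.14,0.06],[0,0,-11.7]],[-0.5,[0.0157,0.14,0.06],[0,0,-11.7]]]'; python3 - <<'E'
from h import *
c=cap('side');cv2.imwrite('pics/g2.png',cv2.resize(c['img'][100:260,180:380,::-1],None,fx=3,fy=3))
E
```

```text
clock: 3.95
tool_pos: [0.486, 0.2365, 0.0915]
eef_rot: [[-0.995, -0.099, -0.001], [-0.099, 0.995, -0.0], [0.001, -0.0, -1.0]]
contact_force: [-0.3, -0.7, -0.8]
gripper_width: 0.379
finger_force: 60.2
```

View pics/g2.png

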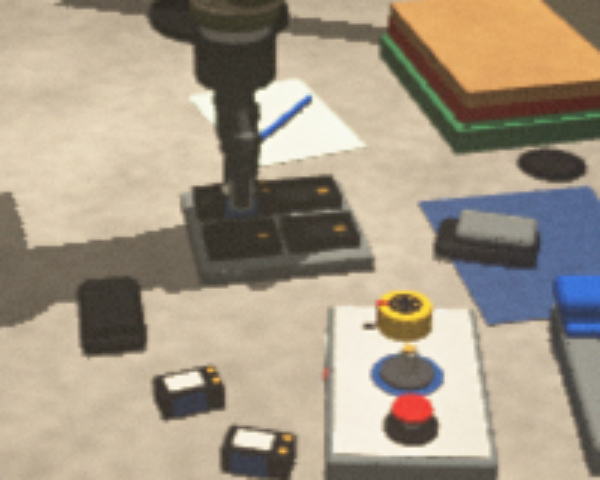

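```bash
python3 -m pendant '[[-0.5,[0,0,-0.015],[0,0,0]],[-0.5,[0,0,-0.033],[0,0,0]],[-0.5,[0,0,-0.033],[0,0,0]],[-0.5,[0,0,-0.035],[0,0,0]],[-0.5,[0,0,-0.035],[0,0,0]]]'
```

```text
clock: 4.62
tool_pos: [0.4861, 0.237, 0.0567]
eef_rot: [[-0.995, -0.099, -0.0], [-0.099, 0.995, -0.0], [0.0, -0.0, -1.0]]
contact_force: [-0.6, 0.1, -0.8]
gripper_width: 0.38
finger_force: 60.2
```

```bash
python3 -m pendant '[[0.2,[0,0,0],[0,0,0]],[0.2,[0,0,0],[0,0,0]],[0.3,[0,0,0.05],[0,0,0]],[0.3,[-0.02,-0.1,0.05],[0,0,8.5]],[0.3,[-0.056,-0.16,0.05],[0,0,8.5]],[0.3,[-0.056,-0.16,0.05],[0,0,8.5]],[0.3,[-0.056,-0.16,0.05],[0,0,8.5]]]';  python3 - <<'E'
from m import *
blobs(V<75,.026,150,900,'pack',(215,215,330,285))
blobs((V>150)&(S<60),.050,30,400,'label',(120,170,195,260))
c=cap('side');cv2.imwrite('pics/g3.png',cv2.resize(c['img'][100:260,180:380,::-1],None,fx=3,fy=3))
E
```

```text
clock: 5.5
tool_pos: [0.4296, 0.0754, 0.1072]
eef_rot: [[-0.97, -0.242, 0.0], [-0.242, 0.97, -0.0], [-0.0, -0.0, -1.0]]
contact_force: [0.7, 0.3, 0.1]
gripper_width: 0.651
finger_force: 0.0
pack [307.4 239. ] 235 ctr [ 0.4814 -0.0705] rect [482.1 -71.3] [36.7 55.9] 72.3
pack [267.9 264.2] 409 ctr [0.4243 0.0165] rect [429.1   8.5] [ 42.2 102.4] 83.0
label [166.7 234.1] 115 ctr [0.4862 0.2374] rect [486.4 237.8] [26.7 19.6] 2.7
```

View pics/g3.png

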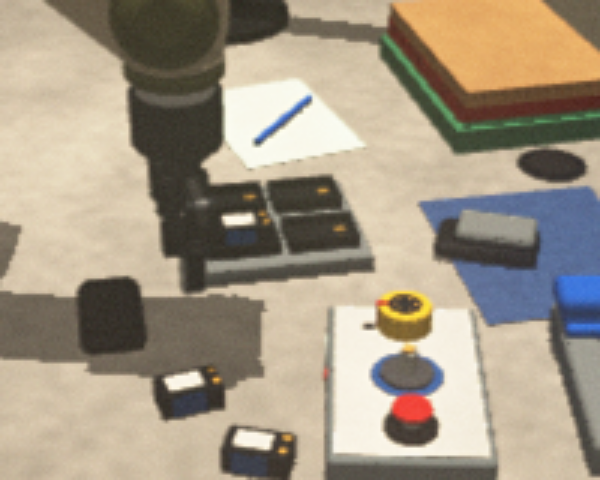

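```bash
python3 -m pendant '[[0.3,[0,-0.05,0],[0,0,0]],[0.3,[0,-0.066,-0.03],[0,0,0]],[0.3,[0,-0.066,-0.075],[0,0,0]],[0.3,[0,-0.066,-0.075],[0,0,0]],[0.3,[0,-0.066,-0.075],[0,0,0]],[-0.5,[0,-0.066,-0.075],[0,0,0]],[-0.5,[0,-0.066,-0.075],[0,0,0]],[-0.5,[0,-0.066,-0.075],[0,0,0]]]'; python3 -m pendant '[[-0.5,[0,0,0],[0,0,0]]]'
```

```text
clock: 6.6
tool_pos: [0.4311, 0.0113, 0.0335]
eef_rot: [[-0.969, -0.245, 0.003], [-0.245, 0.969, -0.0], [-0.003, -0.001, -1.0]]
contact_force: [-2.0, 1.3, 10.9]
gripper_width: 0.379
finger_force: 59.8
clock: 6.72
tool_pos: [0.4311, 0.0113, 0.0335]
eef_rot: [[-0.969, -0.245, 0.003], [-0.245, 0.969, -0.0], [-0.003, -0.001, -1.0]]
contact_force: [-1.5, 1.8, 11.1]
gripper_width: 0.379
finger_force: 59.8
```

```bash
python3 -m pendant '[[-0.5,[0,0,0.06],[0,0,0]],[-0.5,[0.03,0.06,0.07],[0,0,-8.5]],[-0.5,[0.138,0.2345,0.07],[0,0,-8.5]],[-0.5,[0.138,0.2345,0.07],[0,0,-8.5]],[-0.5,[0.138,0.2345,0.07],[0,0,-8.5]],[-0.5,[0.138,0.2345,0.07],[0,0,-8.5]],[-0.5,[0.138,0.2345,0.07],[0,0,-8.5]],[-0.5,[0.138,0.2345,0.05],[0,0,-8.5]]]'; python3 -m pendant '[[-0.5,[0,0,0],[0,0,0]]]'
```

```text
clock: 7.72
tool_pos: [0.5687, 0.2454, 0.0834]
eef_rot: [[-0.995, -0.099, 0.003], [-0.099, 0.995, 0.0], [-0.003, 0.0, -1.0]]
contact_force: [0.1, -0.5, -1.4]
gripper_width: 0.376
finger_force: 60.8
clock: 7.85
tool_pos: [0.5672, 0.2448, 0.0812]
eef_rot: [[-0.995, -0.098, -0.003], [-0.098, 0.995, -0.001], [0.003, -0.001, -1.0]]
contact_force: [-1.0, 0.4, -0.6]
gripper_width: 0.375
finger_force: 60.7
```

```bash
python3 -m pendant '[[-0.5,[0.001,0.001,-0.012],[0,0,0]],[-0.5,[0.001,0.001,-0.023],[0,0,0]],[-0.5,[0.001,0.001,-0.024],[0,0,0]],[-0.5,[0.001,0.001,-0.024],[0,0,0]]]'
```

```text
clock: 8.35
tool_pos: [0.5692, 0.2466, 0.0576]
eef_rot: [[-0.995, -0.099, -0.0], [-0.099, 0.995, -0.0], [0.0, -0.0, -1.0]]
contact_force: [-0.9, -0.3, -0.3]
gripper_width: 0.377
finger_force: 60.8
```

```bash
python3 -m pendant '[[0.2,[0,0,0],[0,0,0]],[0.2,[0,0,0],[0,0,0]],[0.2,[0,0,0.06],[0,0,0]],[0.3,[-0.08,-0.06,0.07],[0,0,0]],[0.3,[-0.087,-0.2,0.07],[0,0,-23.4]],[0.3,[-0.087,-0.2,0.07],[0,0,-23.4]],[0.3,[-0.087,-0.2,0.07],[0,0,-23.4]],[0.3,[-0.087,-0.2,0.07],[0,0,-23.4]]]';  python3 - <<'E'
from m import *
blobs(V<75,.026,150,900,'pack',(215,215,330,285))
blobs((V>150)&(S<60),.050,30,400,'label',(120,170,195,260))
c=cap('side');cv2.imwrite('pics/g4.png',cv2.resize(c['img'][100:290,180:380,::-1],None,fx=3,fy=3))
E
```

```text
clock: 9.35
tool_pos: [0.482, 0.0447, 0.1282]
eef_rot: [[-0.951, 0.308, 0.001], [0.308, 0.951, -0.0], [-0.001, -0.0, -1.0]]
contact_force: [0.1, 0.7, -0.6]
gripper_width: 0.651
finger_force: 0.0
pack [287.3 233.3] 212 ctr [ 0.4935 -0.0255] rect [490.9 -25.3] [14.3 90.1] 81.3
pack [307.3 239. ] 234 ctr [ 0.4814 -0.0704] rect [482.1 -71.3] [36.7 55.9] 72.3
pack [240.9 255.6] 435 ctr [0.4425 0.0768] rect [443.2  73.2] [ 50.2 121.5] 9.4
label [164.  198.9] 116 ctr [0.5634 0.247 ] rect [563.3 247.1] [27.3 17.6] 2.8
label [166.7 234.1] 116 ctr [0.4863 0.2373] rect [486.4 237.8] [26.7 19.6] 2.7
```

View pics/g4.png

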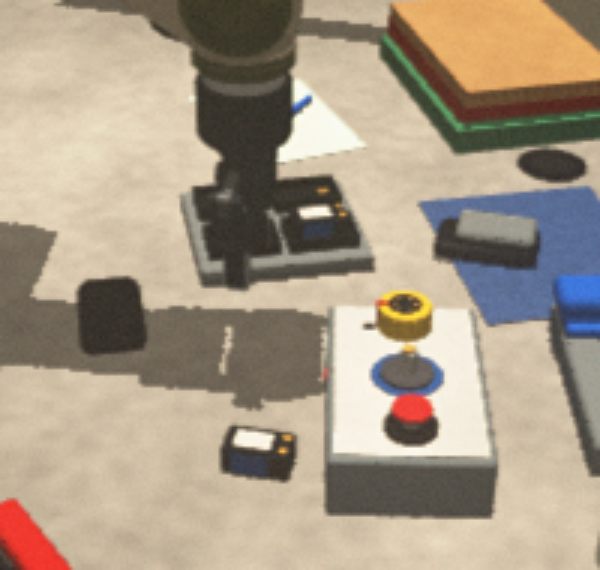

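```bash
python3 -m pendant '[[0.3,[0,-0.06,0],[0,0,0]],[0.3,[0,-0.117,0],[0,0,0]],[0.3,[0,-0.117,-0.04],[0,0,0]],[0.3,[0,-0.117,-0.096],[0,0,0]],[0.3,[0,-0.117,-0.096],[0,0,0]],[0.3,[0,-0.117,-0.096],[0,0,0]],[-0.5,[0,-0.117,-0.096],[0,0,0]],[-0.5,[0,-0.117,-0.096],[0,0,0]]]'; python3 -m pendant '[[-0.5,[0,0,0],[0,0,0]],[-0.5,[0,0,0],[0,0,0]]]'
```

```text
clock: 10.45
tool_pos: [0.4834, -0.0705, 0.0341]
eef_rot: [[-0.953, 0.304, 0.004], [0.304, 0.953, -0.001], [-0.004, -0.0, -1.0]]
contact_force: [-2.0, 2.0, 11.9]
gripper_width: 0.377
finger_force: 60.1
clock: 10.7
tool_pos: [0.4834, -0.0705, 0.0341]
eef_rot: [[-0.953, 0.304, 0.004], [0.304, 0.953, -0.001], [-0.004, -0.0, -1.0]]
contact_force: [-2.0, 0.9, 10.9]
gripper_width: 0.383
finger_force: 60.1
```

```bash
python3 -m pendant '[[-0.5,[0,0,0.06],[0,0,0]],[-0.5,[0,0.05,0.085],[0,0,23.4]],[-0.5,[0,0.388,0.085],[0,0,23.4]],[-0.5,[0,0.388,0.085],[0,0,23.4]],[-0.5,[0,0.388,0.085],[0,0,23.4]],[-0.5,[0,0.388,0.085],[0,0,23.4]],[-0.5,[0,0.388,0.085],[0,0,23.4]],[-0.5,[0,0.388,0.085],[0,0,23.4]]]'; python3 -m pendant '[[-0.5,[0,0,0],[0,0,0]]]'
```

```text
clock: 11.7
tool_pos: [0.4815, 0.3209, 0.118]
eef_rot: [[-0.995, -0.102, 0.002], [-0.102, 0.995, 0.001], [-0.002, 0.001, -1.0]]
contact_force: [-0.1, -1.4, -2.0]
gripper_width: 0.375
finger_force: 61.0
clock: 11.82
tool_pos: [0.4818, 0.3193, 0.1177]
eef_rot: [[-0.995, -0.102, 0.001], [-0.102, 0.995, 0.001], [-0.001, 0.0, -1.0]]
contact_force: [-0.5, -0.4, -1.0]
gripper_width: 0.377
finger_force: 61.0
```

```bash
python3 -m pendant '[[-0.5,[0,0,0],[0,0,0]],[-0.5,[0,0,-0.03],[0,0,0]],[-0.5,[0,0,-0.03],[0,0,0]]]'
```

```text
clock: 12.2
tool_pos: [0.4815, 0.3162, 0.0857]
eef_rot: [[-0.995, -0.098, -0.004], [-0.098, 0.995, -0.002], [0.004, -0.001, -1.0]]
contact_force: [0.0, -0.8, -2.0]
gripper_width: 0.378
finger_force: 60.9
```

```bash
python3 -m pendant '[[-0.5,[0,0,-0.015],[0,0,0]],[-0.5,[0,0,-0.028],[0,0,0]],[-0.5,[0,0,-0.028],[0,0,0]],[-0.5,[0,0,-0.028],[0,0,0]]]'
```

```text
clock: 12.7
tool_pos: [0.4822, 0.3177, 0.0588]
eef_rot: [[-0.995, -0.099, -0.0], [-0.099, 0.995, -0.0], [0.0, -0.0, -1.0]]
contact_force: [0.8, 0.5, -1.1]
gripper_width: 0.381
finger_force: 63.0
```

```bash
python3 -m pendant '[[0.2,[0,0,0],[0,0,0]],[0.2,[0,0,0],[0,0,0]],[0.2,[0,0,0.06],[0,0,0]],[0.4,[0.0315,-0.1,0.1],[0,0,0]],[0.4,[0.1315,-0.16,0.1],[0,0,0]],[0.4,[0.1315,-0.16,0.1],[0,0,0]],[0.4,[0.1315,-0.16,0.1],[0,0,0]]]'; python3 - <<'E'
from m import *
blobs((V>150)&(S<60),.050,30,400,'label',(120,170,195,260))
blobs((H>18)&(H<35)&(S>130)&(V>120),.084,20,900,'collar',(240,140,300,210))
c=cap('side');cv2.imwrite('pics/g5.png',cv2.resize(c['img'][100:290,180:380,::-1],None,fx=3,fy=3))
E
```

```text
clock: 13.58
tool_pos: [0.6156, 0.1551, 0.1594]
eef_rot: [[-0.995, -0.097, 0.001], [-0.097, 0.995, -0.0], [-0.001, -0.0, -1.0]]
contact_force: [0.3, 0.3, -0.5]
gripper_width: 0.7
finger_force: 0.0
collar [265.2 174.7] 191 ctr [0.614  0.0244] rect [613.4  24.8] [43.5 42.8] 0.9
```

View pics/g5.png

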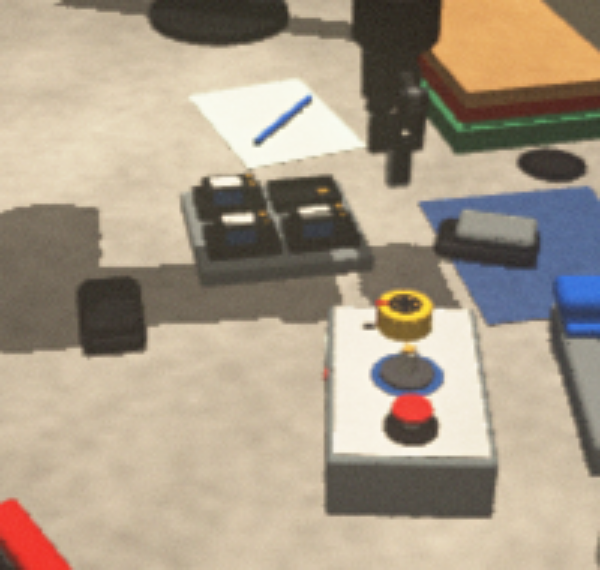

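```bash
python3 -m pendant '[[0.4,[0,-0.06,0],[0,0,0]],[0.4,[0,-0.12,0],[0,0,0]],[0.4,[0,-0.1325,0],[0,0,0]],[0.4,[0,-0.1325,-0.04],[0,0,0]],[0.4,[0,-0.1325,-0.0755],[0,0,0]],[0.4,[0,-0.1325,-0.0755],[0,0,0]],[0.4,[0,-0.1325,-0.0755],[0,0,0]]]';python3 -m pendant '[[-0.3,[0,0,0],[0,0,0]],[-0.3,[0,0,0],[0,0,0]],[-0.3,[0,0,0],[0,0,0]]]'
```

```text
clock: 14.55
tool_pos: [0.6144, 0.0259, 0.085]
eef_rot: [[-0.995, -0.1, 0.002], [-0.1, 0.995, -0.0], [-0.002, -0.0, -1.0]]
contact_force: [0.2, 0.7, 0.4]
gripper_width: 0.701
finger_force: 0.0
clock: 14.92
tool_pos: [0.6147, 0.0247, 0.0859]
eef_rot: [[-0.995, -0.099, 0.004], [-0.099, 0.995, -0.002], [-0.003, -0.002, -1.0]]
contact_force: [-2.7, -1.6, 7.2]
gripper_width: 0.516
finger_force: 60.3
```

```bash
python3 - <<'E'
from m import *
blobs((V>130)&(S<70),.050,30,600,'label',(110,170,195,260))
E
python3 -m pendant '[[-0.3,[0,0,0],[0,0,-10]],[-0.3,[0,0,0],[0,0,-20]],[-0.3,[0,0,0],[0,0,-30]],[-0.3,[0,0,0],[0,0,-40]],[-0.3,[0,0,0],[0,0,-50]],[-0.3,[0,0,0],[0,0,-60]],[-0.3,[0,0,0],[0,0,-68]],[-0.3,[0,0,0],[0,0,-68]]]'; python3 -c "
from h import *
s=status.read_state();print(s['ft_torque'])"
```

```text
label [164.3 199. ] 126 ctr [0.5632 0.2463] rect [564.2 246. ] [29.  19.8] 2.9
label [166.8 233.9] 125 ctr [0.4866 0.2372] rect [486.2 237. ] [29.  20.2] 8.0
label [129.6 237.3] 132 ctr [0.4779 0.3176] rect [477.6 317.8] [28.8 19.5] 3.3
label [163.4 257.7] 168 ctr [0.435 0.242] rect [436.3 258. ] [  8.6 124.9] 0.8
clock: 15.98
tool_pos: [0.6145, 0.0245, 0.0859]
eef_rot: [[-0.463, 0.886, 0.003], [0.886, 0.463, -0.002], [-0.003, 0.002, -1.0]]
contact_force: [-2.1, -2.8, 8.0]
gripper_width: 0.514
finger_force: 60.6
[-0.67818669  0.67913708 -0.11955343]
```

Packs are all in. Push a few degrees more, then look at the collar mark.

```bash
python3 -m pendant '[[-0.3,[0,0,0],[0,0,-5]],[-0.3,[0,0,0],[0,0,-5]],[-0.3,[0,0,0],[0,0,-5]]]'; python3 -c "
from h import *
s=status.read_state();print(s['ft_torque'])"
python3 -m pendant '[[0.4,[0,0,0],[0,0,0]],[0.4,[0,0,0],[0,0,0]],[0.4,[0,0,0],[0,0,0]],[0.4,[0,0,0.06],[0,0,0]],[0.4,[-0.05,-0.08,0.09],[0,0,-10]],[0.4,[-0.05,-0.2,0.09],[0,0,-20]],[0.4,[-0.05,-0.2,0.09],[0,0,-20]],[0.4,[-0.05,-0.2,0.09],[0,0,-20]]]'
python3 - <<'E'
from m import *
cv2.imwrite('pics/col.png',np.hstack([cv2.resize(im[150:215,240:340,::-1],None,fx=4,fy=4,interpolation=cv2.INTER_CUBIC),cv2.resize(im[160:255,370:470,::-1],(400,260)[::1],interpolation=cv2.INTER_CUBIC)]))
blobs(((H<8)|(H>172))&(S>150)&(V>90),.085,5,900,'red',(240,140,480,230))
blobs((H>100)&(H<125)&(S>110)&(V>50),.014,50,9000,'tray',(380,180,460,250))
E
```

```text
clock: 16.35
tool_pos: [0.6145, 0.0245, 0.0859]
eef_rot: [[-0.387, 0.922, 0.003], [0.922, 0.387, -0.002], [-0.003, 0.002, -1.0]]
contact_force: [-1.9, -3.3, 7.6]
gripper_width: 0.513
finger_force: 60.6
[-0.66073391  0.6553531   0.63038809]
clock: 17.35
tool_pos: [0.5631, -0.1779, 0.1737]
eef_rot: [[-0.044, 0.999, 0.001], [0.999, 0.044, -0.001], [-0.001, 0.001, -1.0]]
contact_force: [0.2, 0.6, 0.5]
gripper_width: 0.698
finger_force: 0.0
red [256.5 175.5] 8 ctr [0.6117 0.0428] rect [611.7  42.8] [2.2 6.4] 0.9
red [327.8 183.9] 132 ctr [ 0.5958 -0.1094] rect [ 595.7 -109.8] [26.  25.6] 0.9
tray [442.  232.2] 56 ctr [ 0.5021 -0.3767] rect [ 504.9 -378.9] [18.6 42.6] 66.7
```

View pics/col.png

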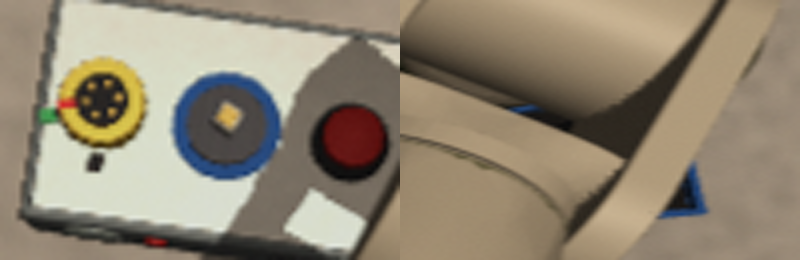

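```bash
python3 - <<'E'
from h import *
c=cap('top');I=cv2.imread('pics/top0.png')[:,:,::-1]
# shaft nose, upsampled current image
def up(im,x0,y0,x1,y1,k): return cv2.resize(im[y0:y1,x0:x1],None,fx=k,fy=k,interpolation=cv2.INTER_CUBIC)
for n,box,z in(('top',(285,165,310,195),.087),('side',(280,215,320,245),.087)):
    c2=c if n=='top' else cap('side'); x0,y0,x1,y1=box;k=8
    u=up(c2['img'],*box,k);h=cv2.cvtColor(u,cv2.COLOR_RGB2HSV)
    m=((h[...,0]>8)&(h[...,0]<25)&(h[...,1]>70)&(h[...,2]>110)).astype(np.uint8)
    nn,l,s,ce=cv2.connectedComponentsWithStats(m);
    for i in range(1,nn):
        if s[i,4]<200: continue
        k0,_=cv2.findContours((l==i).astype(np.uint8),0,1)
        P=np.array([onz(c2,(p[0][0]+.5)/k-.5+x0,(p[0][1]+.5)/k-.5+y0,z)[:2] for p in k0[0]],np.float32)*1000
        print(n,s[i,4],cv2.minAreaRect(P))
# crank from first picture (1.4x)
s=1.4
h=cv2.cvtColor(I,cv2.COLOR_RGB2HSV)
def bl(m,z,box):
    x0,y0,x1,y1=box;b=np.zeros(m.shape,np.uint8);b[y0:y1,x0:x1]=m[y0:y1,x0:x1]
    nn,l,st_,ce=cv2.connectedComponentsWithStats(b)
    for i in range(1,nn):
        if st_[i,4]<80: continue
        k0,_=cv2.findContours((l==i).astype(np.uint8),0,1)
        P=np.array([onz(c,(p[0][0]+.5)/s-.5,(p[0][1]+.5)/s-.5,z)[:2] for p in k0[0]],np.float32)*1000
        print(st_[i],cv2.minAreaRect(P))
bl((((h[...,0]<8)|(h[...,0]>172))&(h[...,1]>150)).astype(np.uint8),.081,(560,230,610,270))
bl(((h[...,1]<60)&(h[...,2]>110)).astype(np.uint8),.055,(570,255,620,310))
bl(((h[...,0]>100)&(h[...,0]<125)&(h[...,1]>110)&(h[...,2]>50)).astype(np.uint8),.014,(540,260,640,350))
cv2.imwrite('pics/crank.png',cv2.resize(I[235:315,560:630,::-1],None,fx=7,fy=7,interpolation=cv2.INTER_CUBIC))
E
```

```text
top 1783 ((605.697998046875, -42.75323486328125), (11.856504440307617, 12.188901901245117), 56.473697662353516)
side 845 ((603.5308837890625, -45.822513580322266), (13.75175666809082, 11.070879936218262), 79.84906005859375)
[574 241  19  16 221] ((613.37451171875, -299.6041259765625), (19.837757110595703, 30.890338897705078), 27.386201858520508)
[ 577  255   43   46 1082] ((573.5601196289062, -332.0489196777344), (71.35708618164062, 66.44430541992188), 0.8813915848731995)
[552 271  73  70 786] ((533.8482666015625, -326.682861328125), (103.41358184814453, 104.04622650146484), 8.005465507507324)
```

View pics/crank.png

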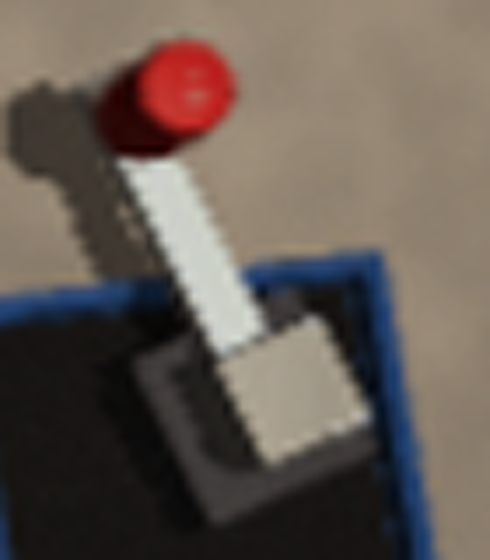

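```bash
python3 - <<'E'
from h import *
c=cap('top')
def P(u,v,z): 
    U=560+(u+.5)/7-.5;W=235+(v+.5)/7-.5
    return onz(c,(U+.5)/1.4-.5,(W+.5)/1.4-.5,z)[:2]*1000
C=np.array([P(*p,.055) for p in((318,315),(372,418),(270,467),(218,368))])
print(C.round(1).tolist(),C.mean(0))
for i in range(4):
    d=C[(i+1)%4]-C[i];print(np.linalg.norm(d),np.degrees(np.arctan2(d[1],d[0])))
g=P(188,88,.081);d=g-C.mean(0);print(g,d,np.linalg.norm(d),np.degrees(np.arctan2(d[1],d[0])))
E
```

```text
[[570.2, -341.4], [547.2, -352.8], [535.8, -329.7], [557.9, -318.7]] [ 552.79211124 -335.6400098 ]
25.7109863468016 -153.80128181963408
25.750014610762403 116.160309837039
24.678970973297155 26.423752279994627
25.86685683083467 -61.552576139923424
[ 616.00478099 -305.02772042] [63.21266976 30.61228938] 70.23499041574308 25.839727321007008
```

```bash
python3 -m pendant '[[0.2,[-0.01,-0.04,0],[0,0,-10]],[0.2,[-0.01,-0.08,0],[0,0,-20]],[0.2,[-0.01,-0.12,0],[0,0,-30]],[0.2,[-0.0105,-0.157,0],[0,0,-40]],[0.2,[-0.0105,-0.157,0],[0,0,-50]],[0.2,[-0.0105,-0.157,0],[0,0,-60]],[0.2,[-0.0105,-0.157,0],[0,0,-66.3]],[0.2,[-0.0105,-0.157,0],[0,0,-66.3]]]'; python3 -m pendant '[[0.2,[0,0,0],[0,0,0]]]'
```

```text
clock: 18.55
tool_pos: [0.5538, -0.3304, 0.1732]
eef_rot: [[0.895, 0.447, -0.0], [0.447, -0.895, 0.0], [-0.0, -0.0, -1.0]]
contact_force: [0.6, -0.1, -0.1]
gripper_width: 0.605
finger_force: 0.0
clock: 18.68
tool_pos: [0.5536, -0.331, 0.1733]
eef_rot: [[0.894, 0.447, -0.0], [0.447, -0.894, 0.0], [-0.0, -0.0, -1.0]]
contact_force: [0.2, -0.1, 1.0]
gripper_width: 0.604
finger_force: 0.0
```

```bash
python3 -m pendant '[[0.2,[-0.001,-0.0045,-0.04],[0,0,0]],[0.2,[-0.001,-0.0045,-0.08],[0,0,0]],[0.2,[-0.001,-0.0045,-0.11],[0,0,0]],[0.2,[-0.001,-0.0045,-0.123],[0,0,0]],[0.2,[-0.001,-0.0045,-0.123],[0,0,0]],[0.2,[-0.001,-0.0045,-0.123],[0,0,0]]]'; python3 -m pendant '[[-0.6,[0,0,0],[0,0,0]],[-0.6,[0,0,0],[0,0,0]],[-0.6,[0,0,0],[0,0,0]],[-0.6,[0,0,0],[0,0,0]]]'
```

```text
clock: 19.42
tool_pos: [0.5528, -0.3367, 0.0519]
eef_rot: [[0.896, 0.445, 0.002], [0.445, -0.896, -0.002], [0.001, 0.002, -1.0]]
contact_force: [0.6, -0.3, 1.1]
gripper_width: 0.597
finger_force: 0.0
clock: 19.92
tool_pos: [0.5526, -0.3367, 0.0515]
eef_rot: [[0.896, 0.444, 0.001], [0.444, -0.896, -0.001], [0.001, 0.002, -1.0]]
contact_force: [-0.7, 0.9, 6.0]
gripper_width: 0.291
finger_force: 60.4
```

```bash
python3 -m pendant '[[-0.6,[0,0,0.06],[0,0,0]],[-0.6,[0,0,0.12],[0,0,0]],[-0.6,[0.01,0.05,0.12],[0,0,10]],[-0.6,[0.02,0.11,0.12],[0,0,19]],[-0.6,[0.03,0.17,0.12],[0,0,28.5]],[-0.6,[0.0425,0.23,0.12],[0,0,28.5]],[-0.6,[0.0525,0.2933,0.12],[0,0,28.5]],[-0.6,[0.0525,0.2933,0.12],[0,0,28.5]]]'; python3 -m pendant '[[-0.6,[0,0,0],[0,0,0]],[-0.6,[0,0,0],[0,0,0]]]'
python3 - <<'E'
from h import *
c=cap('side');a=c['img'][110:270,200:400,::-1]
cv2.imwrite('pics/fit.png',cv2.resize(a,None,fx=3.5,fy=3.5,interpolation=cv2.INTER_CUBIC))
E
```

```text
clock: 20.92
tool_pos: [0.6046, -0.0387, 0.1699]
eef_rot: [[0.571, 0.821, -0.001], [0.821, -0.571, 0.001], [0.0, -0.001, -1.0]]
contact_force: [0.0, -0.5, -2.7]
gripper_width: 0.294
finger_force: 60.4
clock: 21.18
tool_pos: [0.6045, -0.0442, 0.1702]
eef_rot: [[0.577, 0.817, -0.0], [0.817, -0.577, -0.0], [-0.0, -0.0, -1.0]]
contact_force: [-0.6, 0.4, -2.9]
gripper_width: 0.289
finger_force: 60.4
```

View pics/fit.png

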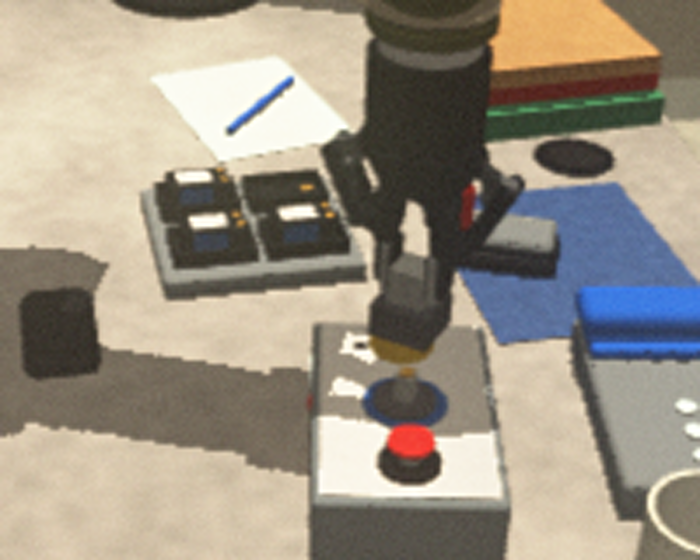

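```bash
python3 -m pendant '[[-0.6,[0.0004,0.0008,-0.02],[0,0,0]],[-0.6,[0.0004,0.0008,-0.034],[0,0,0]],[-0.6,[0.0004,0.0008,-0.038],[0,0,0]],[-0.6,[0.0004,0.0008,-0.041],[0,0,0]],[-0.6,[0.0004,0.0008,-0.044],[0,0,0]],[-0.6,[0.0004,0.0008,-0.044],[0,0,0]]]'
```

```text
clock: 21.98
tool_pos: [0.6051, -0.0422, 0.1264]
eef_rot: [[0.575, 0.818, 0.0], [0.818, -0.575, -0.0], [0.0, 0.0, -1.0]]
contact_force: [0.3, -0.2, -3.1]
gripper_width: 0.295
finger_force: 60.4
```

```bash
python3 -m pendant '[[-0.6,[0,0,-0.005],[0,0,0]],[-0.6,[0,0,-0.01],[0,0,0]],[-0.6,[0,0,-0.0145],[0,0,0]],[-0.6,[0,0,-0.0155],[0,0,0]],[-0.6,[0,0,-0.0155],[0,0,0]],[-0.6,[0,0,-0.0155],[0,0,0]]]'
```

```text
clock: 22.72
tool_pos: [0.6051, -0.0422, 0.1115]
eef_rot: [[0.575, 0.818, 0.0], [0.818, -0.575, -0.0], [-0.0, 0.0, -1.0]]
contact_force: [-3.6, 0.3, 6.5]
gripper_width: 0.288
finger_force: 61.5
```

```bash
python3 -m pendant '[[0.2,[0,0,0],[0,0,0]],[0.2,[0,0,0],[0,0,0]],[0.2,[0,0,0],[0,0,0]],[0.2,[0,0,0.06],[0,0,0]],[0.2,[0.0,0.0,0.09],[0,0,0]],[0.2,[0.0403,0.0573,0.09],[0,0,0]],[0.2,[0.0403,0.0573,0.09],[0,0,0]],[0.2,[0.0403,0.0573,0.09],[0,0,0]]]'
python3 - <<'E'
from h import *
c=cap('side')
h=cv2.cvtColor(c['img'],cv2.COLOR_RGB2HSV)
m=(((h[...,0]<8)|(h[...,0]>172))&(h[...,1]>150)&(h[...,2]>80)).astype(np.uint8)
n,l,s,ce=cv2.connectedComponentsWithStats(m)
for i in range(1,n):
    if s[i,4]>25: print(s[i],ce[i].round(1),onz(c,*ce[i],.123).round(4))
print(proj(c,[.6457,.015,.123]))
cv2.imwrite('pics/seat.png',cv2.resize(c['img'][150:270,240:390,::-1],None,fx=4,fy=4,interpolation=cv2.INTER_CUBIC))
E
```

```text
clock: 23.72
tool_pos: [0.6453, 0.0153, 0.2003]
eef_rot: [[0.575, 0.818, -0.001], [0.818, -0.575, -0.0], [-0.001, -0.001, -1.0]]
contact_force: [-0.3, 0.4, -0.4]
gripper_width: 0.599
finger_force: 0.0
[311 232  13   9 100] [316.9 236. ] [ 0.583  -0.1659  0.123 ]
[175 267  34  40 606] [191.9 286.2] [ 0.3314 -0.2888  0.123 ]
(np.float64(329.16849616996825), np.float64(189.0839006072732))
```

View pics/seat.png

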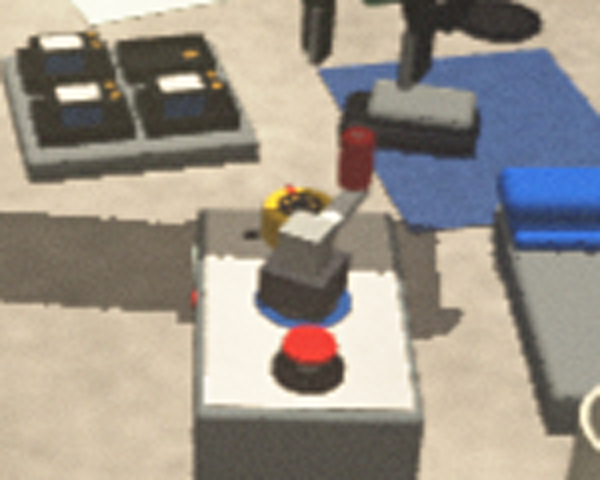

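```bash
python3 -m pendant '[[0.2,[0,0,-0.04],[0,0,0]],[0.2,[0,0,-0.074],[0,0,0]],[0.2,[0,0,-0.074],[0,0,0]],[0.2,[0,0,-0.074],[0,0,0]],[-0.7,[0,0,-0.074],[0,0,0]],[-0.7,[0,0,-0.074],[0,0,0]],[-0.7,[0,0,-0.074],[0,0,0]],[-0.7,[0,0,-0.074],[0,0,0]]]'
```

```text
clock: 24.78
tool_pos: [0.646, 0.0153, 0.1279]
eef_rot: [[0.575, 0.818, 0.002], [0.818, -0.575, -0.0], [0.001, 0.002, -1.0]]
contact_force: [1.5, 2.1, 5.8]
gripper_width: 0.241
finger_force: 58.7
```

```bash
python3 -c "
import numpy as np
a0=54.9
for h in(0,1):
  b=a0-180*h;print([[round(.07*(np.cos(np.radians(b-22.5*k))-np.cos(np.radians(b))),4),round(.07*(np.sin(np.radians(b-22.5*k))-np.sin(np.radians(b))),4)] for k in range(1,9)])"
```

```text
[[np.float64(0.0189), np.float64(-0.0198)], [np.float64(0.0287), np.float64(-0.0452)], [np.float64(0.0281), np.float64(-0.0725)], [np.float64(0.017), np.float64(-0.0975)], [np.float64(-0.0027), np.float64(-0.1164)], [np.float64(-0.0282), np.float64(-0.1262)], [np.float64(-0.0555), np.float64(-0.1256)], [np.float64(-0.0805), np.float64(-0.1145)]]
[[np.float64(-0.0189), np.float64(0.0198)], [np.float64(-0.0287), np.float64(0.0452)], [np.float64(-0.0281), np.float64(0.0725)], [np.float64(-0.017), np.float64(0.0975)], [np.float64(0.0027), np.float64(0.1164)], [np.float64(0.0282), np.float64(0.1262)], [np.float64(0.0555), np.float64(0.1256)], [np.float64(0.0805), np.float64(0.1145)]]
```

```bash
python3 -m pendant '[[-0.7,[0.0189,-0.0198,0],[0,0,0]],[-0.7,[0.0287,-0.0452,0],[0,0,0]],[-0.7,[0.0281,-0.0725,0],[0,0,0]],[-0.7,[0.0281,-0.0725,0],[0,0,0]]]'
```

```text
clock: 25.28
tool_pos: [0.6739, -0.0593, 0.1278]
eef_rot: [[0.577, 0.817, 0.002], [0.817, -0.577, -0.001], [0.0, 0.002, -1.0]]
contact_force: [1.7, -1.3, 6.5]
gripper_width: 0.238
finger_force: 59.2
```

```bash
python3 -m pendant '[[-0.7,[-0.0111,-0.025,0],[0,0,0]],[-0.7,[-0.0308,-0.0439,0],[0,0,0]],[-0.7,[-0.0563,-0.0537,0],[0,0,0]],[-0.7,[-0.0836,-0.0531,0],[0,0,0]],[-0.7,[-0.1086,-0.042,0],[0,0,0]]]'
python3 -m pendant '[[-0.7,[-0.0189,0.0198,0],[0,0,0]],[-0.7,[-0.0287,0.0452,0],[0,0,0]],[-0.7,[-0.0281,0.0725,0],[0,0,0]],[-0.7,[-0.017,0.0975,0],[0,0,0]],[-0.7,[0.0027,0.1164,0],[0,0,0]],[-0.7,[0.0282,0.1262,0],[0,0,0]],[-0.7,[0.0555,0.1256,0],[0,0,0]],[-0.7,[0.0805,0.1145,0],[0,0,0]]]'
```

```text
clock: 25.9
tool_pos: [0.5649, -0.1011, 0.1281]
eef_rot: [[0.576, 0.817, 0.003], [0.817, -0.576, -0.003], [-0.0, 0.004, -1.0]]
contact_force: [5.6, 2.8, 0.6]
gripper_width: 0.236
finger_force: 58.7
clock: 26.9
tool_pos: [0.6456, 0.0154, 0.1274]
eef_rot: [[0.574, 0.819, -0.002], [0.819, -0.574, -0.001], [-0.002, -0.001, -1.0]]
contact_force: [-8.3, -4.7, 3.9]
gripper_width: 0.239
finger_force: 60.5
```

```bash
python3 -m pendant '[[-0.7,[0.0189,-0.0198,0],[0,0,0]],[-0.7,[0.0287,-0.0452,0],[0,0,0]],[-0.7,[0.0281,-0.0725,0],[0,0,0]],[-0.7,[0.017,-0.0975,0],[0,0,0]],[-0.7,[-0.0027,-0.1164,0],[0,0,0]],[-0.7,[-0.0282,-0.1262,0],[0,0,0]],[-0.7,[-0.0555,-0.1256,0],[0,0,0]],[-0.7,[-0.0805,-0.1145,0],[0,0,0]]]'
python3 -m pendant '[[-0.7,[-0.0189,0.0198,0],[0,0,0]],[-0.7,[-0.0287,0.0452,0],[0,0,0]],[-0.7,[-0.0281,0.0725,0],[0,0,0]],[-0.7,[-0.017,0.0975,0],[0,0,0]],[-0.7,[0.0027,0.1164,0],[0,0,0]],[-0.7,[0.0282,0.1262,0],[0,0,0]],[-0.7,[0.0555,0.1256,0],[0,0,0]],[-0.7,[0.0805,0.1145,0],[0,0,0]]]'
```

```text
clock: 27.9
tool_pos: [0.5648, -0.1011, 0.128]
eef_rot: [[0.576, 0.817, 0.003], [0.817, -0.576, -0.003], [-0.0, 0.004, -1.0]]
contact_force: [4.8, 2.7, 0.7]
gripper_width: 0.24
finger_force: 60.2
clock: 28.9
tool_pos: [0.6456, 0.0154, 0.1274]
eef_rot: [[0.574, 0.819, -0.002], [0.819, -0.574, -0.001], [-0.002, -0.001, -1.0]]
contact_force: [-9.1, -5.1, 4.5]
gripper_width: 0.24
finger_force: 60.9
```

```bash
python3 -m pendant '[[-0.7,[0.0104,-0.009,0],[0,0,0]],[-0.7,[0.0189,-0.0198,0],[0,0,0]],[-0.7,[0.0189,-0.0198,0],[0,0,0]]]'
python3 -c "
from h import *
a=54.9-22.5
for k in(7.5,15,22.5,30,37.5): print(k,(.07*(np.cos(np.radians(a-k))-np.cos(np.radians(a)))).round(4),(.07*(np.sin(np.radians(a-k))-np.sin(np.radians(a)))).round(4))"
```

```text
clock: 29.28
tool_pos: [0.6649, -0.0053, 0.1277]
eef_rot: [[0.576, 0.818, 0.001], [0.818, -0.576, -0.0], [0.0, 0.001, -1.0]]
contact_force: [0.4, -0.2, 6.4]
gripper_width: 0.235
finger_force: 61.3
7.5 0.0044 -0.008
15 0.0077 -0.0166
22.5 0.0099 -0.0255
30 0.0108 -0.0346
37.5 0.0106 -0.0437
```

```bash
python3 -m pendant '[[-0.7,[0.0044,-0.008,0],[0,0,0]],[-0.7,[0.0077,-0.0166,0],[0,0,0]],[-0.7,[0.0077,-0.0166,0],[0,0,0]]]'
```

```text
clock: 29.65
tool_pos: [0.6725, -0.0216, 0.1278]
eef_rot: [[0.576, 0.818, 0.001], [0.818, -0.576, 0.0], [0.001, 0.001, -1.0]]
contact_force: [0.2, 1.0, 6.7]
gripper_width: 0.238
finger_force: 61.3
```

```bash
python3 -m pendant '[[-0.7,[0.0022,-0.0089,0],[0,0,0]],[-0.7,[0.0022,-0.0089,0],[0,0,0]]]';python3 -m pendant '[[-0.7,[0.0009,-0.0091,0],[0,0,0]],[-0.7,[0.0009,-0.0091,0],[0,0,0]]]'
```

```text
clock: 29.9
tool_pos: [0.6746, -0.0303, 0.1278]
eef_rot: [[0.575, 0.818, 0.001], [0.818, -0.575, 0.0], [0.001, 0.001, -1.0]]
contact_force: [1.1, 1.9, 5.5]
gripper_width: 0.242
finger_force: 61.4
clock: 30.15
tool_pos: [0.6755, -0.0382, 0.1279]
eef_rot: [[0.575, 0.818, 0.002], [0.818, -0.575, 0.002], [0.003, -0.0, -1.0]]
contact_force: [1.4, 6.2, 7.0]
gripper_width: 0.242
finger_force: 61.5
```

```bash
python3 -m pendant '[[-0.7,[0.0,-0.005,0],[0,0,0]],[-0.7,[0.0,-0.005,0],[0,0,0]],[-0.7,[0.0,-0.005,0],[0,0,0]]]';python3 -m pendant '[[-0.7,[0.0,-0.004,0],[0,0,0]],[-0.7,[0.0,-0.004,0],[0,0,0]],[-0.7,[0.0,-0.004,0],[0,0,0]]]'
```

```text
clock: 30.52
tool_pos: [0.6756, -0.0422, 0.128]
eef_rot: [[0.575, 0.818, 0.002], [0.818, -0.575, 0.003], [0.004, -0.0, -1.0]]
contact_force: [1.5, 8.4, 7.9]
gripper_width: 0.241
finger_force: 61.5
clock: 30.9
tool_pos: [0.6756, -0.046, 0.128]
eef_rot: [[0.574, 0.819, 0.002], [0.819, -0.574, 0.004], [0.004, -0.0, -1.0]]
contact_force: [2.8, 10.3, 7.6]
gripper_width: 0.237
finger_force: 61.5
```

```bash
python3 -m pendant '[[-0.7,[0.0,-0.006,0],[0,0,0]],[-0.7,[0.0,-0.006,0],[0,0,0]],[-0.7,[0.0,-0.006,0],[0,0,0]]]'
python3 - <<'E'
from h import *
c=cap('side')
cv2.imwrite('pics/wound.png',cv2.resize(c['img'][150:270,240:390,::-1],None,fx=4,fy=4,interpolation=cv2.INTER_CUBIC))
E
```

```text
clock: 31.28
tool_pos: [0.6754, -0.0519, 0.1279]
eef_rot: [[0.574, 0.819, 0.001], [0.819, -0.574, 0.004], [0.004, -0.001, -1.0]]
contact_force: [0.1, 10.7, 8.0]
gripper_width: 0.243
finger_force: 61.6
```

View pics/wound.png

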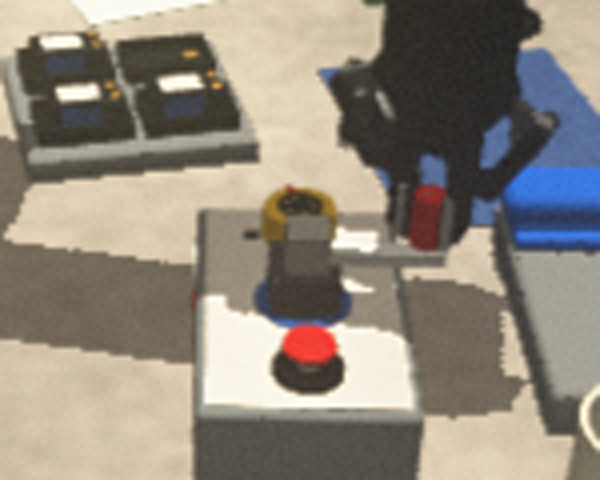

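```bash
python3 - <<'E'
from h import *
c=cap('side')
print(onz(c,240+428/4-.4,150+217/4-.4,.123), proj(c,[.6754,-.0519,.123]),proj(c,[.6754,-.04,.123]))
print(status.read_state()['ft_torque'])
E
```

```text
[ 0.67378526 -0.05274974  0.123     ] (np.float64(347.18747417383514), np.float64(203.61387767335427)) (np.float64(346.023350409438), np.float64(200.81234325023516))
[2.0205931  0.30065556 0.06136399]
```

```bash
python3 -m pendant '[[-0.7,[-0.001,-0.006,0],[0,0,0]],[-0.7,[-0.001,-0.006,0],[0,0,0]],[-0.7,[-0.001,-0.006,0],[0,0,0]]]'
python3 - <<'E'
from h import *
c=cap('side')
a=c['img'][150:270,240:390,::-1];cv2.imwrite('pics/wound2.png',cv2.resize(a,None,fx=4,fy=4,interpolation=cv2.INTER_CUBIC))
h=cv2.cvtColor(c['img'],cv2.COLOR_RGB2HSV)
m=(((h[...,0]<8)|(h[...,0]>172))&(h[...,1]>130)&(h[...,2]>50)).astype(np.uint8)
n,l,s,ce=cv2.connectedComponentsWithStats(m)
for i in range(1,n):
    if s[i,4]>25: print(s[i],ce[i].round(1),onz(c,*ce[i],.123).round(4))
E
```

```text
clock: 31.75
tool_pos: [0.6743, -0.0582, 0.1278]
eef_rot: [[0.575, 0.818, 0.001], [0.818, -0.575, 0.003], [0.003, -0.001, -1.0]]
contact_force: [0.6, 8.5, 7.1]
gripper_width: 0.24
finger_force: 61.6
[326 130  12  10  42] [331.8 135. ] [0.716  0.3228 0.123 ]
[376 131  12   5  42] [382.1 133.1] [0.8766 0.3249 0.123 ]
[342 198  10  16 104] [346.2 205. ] [ 0.6718 -0.0574  0.123 ]
[311 231  13  10 111] [317.  235.9] [ 0.5833 -0.1655  0.123 ]
[175 266  34  41 631] [191.9 286.2] [ 0.3315 -0.2889  0.123 ]
```

```bash
python3 -m pendant '[[-0.7,[-0.0015,-0.005,0],[0,0,0]],[-0.7,[-0.0015,-0.005,0],[0,0,0]],[-0.7,[-0.0015,-0.005,0],[0,0,0]]]'
python3 -m pendant '[[-0.7,[-0.0017,-0.005,0],[0,0,0]],[-0.7,[-0.0017,-0.005,0],[0,0,0]],[-0.7,[-0.0017,-0.005,0],[0,0,0]]]'
```

```text
clock: 32.17
tool_pos: [0.673, -0.0634, 0.1279]
eef_rot: [[0.575, 0.818, 0.001], [0.818, -0.575, 0.003], [0.003, -0.001, -1.0]]
contact_force: [1.1, 7.8, 6.8]
gripper_width: 0.237
finger_force: 61.6
clock: 32.55
tool_pos: [0.6712, -0.0689, 0.1278]
eef_rot: [[0.575, 0.818, 0.001], [0.818, -0.575, 0.002], [0.002, -0.0, -1.0]]
contact_force: [1.5, 6.3, 6.4]
gripper_width: 0.238
finger_force: 61.6
```

```bash
python3 - <<'E'
from h import *
c=cap('side');c2=cap('top')
a=cv2.resize(c['img'][180:250,280:370,::-1],(540,420),interpolation=cv2.INTER_CUBIC)
cv2.imwrite('pics/w3.png',a)
h=cv2.cvtColor(c['img'],cv2.COLOR_RGB2HSV)
m=(((h[...,0]<8)|(h[...,0]>172))&(h[...,1]>130)&(h[...,2]>50)).astype(np.uint8)
n,l,s,ce=cv2.connectedComponentsWithStats(m)
for i in range(1,n):
    if s[i,4]>25: print(s[i],ce[i].round(1),onz(c,*ce[i],.123).round(4))
for X in([.6053,-.0425,.115],[.6053,-.0425,.065]): print(proj(c,X))
E
```

```text
[378 131  10   5  34] [382.9 133.1] [0.8792 0.3248 0.123 ]
[342 201   9  16 102] [345.9 207.8] [ 0.6683 -0.0688  0.123 ]
[311 231  13  10 115] [317.  235.7] [ 0.5833 -0.1649  0.123 ]
[175 266  34  41 637] [191.9 286.3] [ 0.3315 -0.289   0.123 ]
(np.float64(316.9361066552539), np.float64(205.65471713937117))
(np.float64(315.7048599865088), np.float64(222.6075952051048))
```

View pics/w3.png

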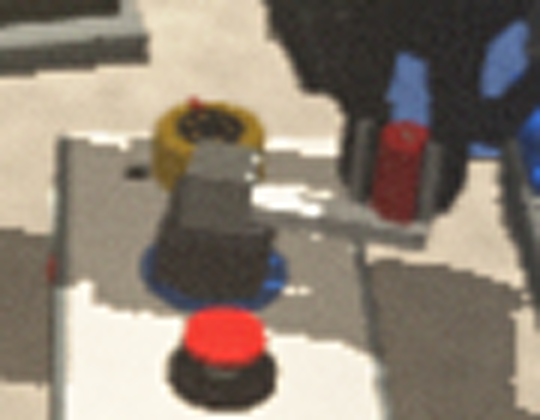

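```bash
python3 -m pendant '[[-0.7,[-0.002,-0.005,0],[0,0,0]],[-0.7,[-0.0045,-0.009,0],[0,0,0]],[-0.7,[-0.0045,-0.009,0],[0,0,0]],[-0.7,[-0.0045,-0.009,0],[0,0,0]]]'
python3 - <<'E'
from h import *
c=cap('side')
h=cv2.cvtColor(c['img'],cv2.COLOR_RGB2HSV)
m=(((h[...,0]<8)|(h[...,0]>172))&(h[...,1]>130)&(h[...,2]>50)).astype(np.uint8)
n,l,s,ce=cv2.connectedComponentsWithStats(m)
for i in range(1,n):
    if 60<s[i,4]<110: print(s[i],ce[i].round(1),onz(c,*ce[i],.123).round(4))
E
```

```text
clock: 33.15
tool_pos: [0.6664, -0.079, 0.1276]
eef_rot: [[0.575, 0.818, 0.0], [0.818, -0.575, 0.001], [0.001, -0.0, -1.0]]
contact_force: [-0.2, 1.5, 7.5]
gripper_width: 0.239
finger_force: 61.6
```

```bash
python3 -m pendant '[[-0.7,[-0.0055,-0.0071,0],[0,0,0]],[-0.7,[-0.0055,-0.0071,0],[0,0,0]]]'; python3 -m pendant '[[-0.7,[-0.0066,-0.0068,0],[0,0,0]],[-0.7,[-0.0066,-0.0068,0],[0,0,0]]]'
python3 - <<'E'
from h import *
for n in('side','top'):
    c=cap(n)
    h=cv2.cvtColor(c['img'],cv2.COLOR_RGB2HSV)
    m=(((h[...,0]<8)|(h[...,0]>172))&(h[...,1]>130)&(h[...,2]>50)).astype(np.uint8)
    k,l,s,ce=cv2.connectedComponentsWithStats(m)
    for i in range(1,k):
        if 8<s[i,4]<200: print(n,s[i],ce[i].round(1),onz(c,*ce[i],.123).round(4))
    print(proj(c,[.6539,-.0929,.123]))
E
```

```text
clock: 33.45
tool_pos: [0.6609, -0.0868, 0.1278]
eef_rot: [[0.575, 0.818, 0.001], [0.818, -0.575, -0.0], [0.0, 0.001, -1.0]]
contact_force: [-1.0, -0.5, 5.7]
gripper_width: 0.24
finger_force: 61.2
clock: 33.7
tool_pos: [0.6545, -0.0938, 0.1279]
eef_rot: [[0.576, 0.818, 0.002], [0.818, -0.576, -0.001], [0.0, 0.002, -1.0]]
contact_force: [0.1, 0.1, 5.8]
gripper_width: 0.242
finger_force: 61.2
side [376 131  12   5  46] [381.5 132.9] [0.8753 0.3262 0.123 ]
side [337 207  10  16 109] [341.2 214.2] [ 0.6519 -0.0927  0.123 ]
side [310 232  15   9 109] [316.9 236.1] [ 0.5828 -0.1662  0.123 ]
side [426 297   4   5  14] [427.6 298.8] [ 0.7481 -0.3607  0.123 ]
(np.float64(342.1229035072415), np.float64(214.1909478035739))
top [440 107   5   4  14] [441.8 108.4] [ 0.7526 -0.3431  0.123 ]
top [255 175   5   2  10] [257.  175.5] [0.6038 0.0396 0.123 ]
(np.float64(321.9280470784207), np.float64(152.56448894779066))
```

```bash
python3 -m pendant '[[-0.7,[-0.007,-0.0059,0],[0,0,0]],[-0.7,[-0.0147,-0.0108,0],[0,0,0]],[-0.7,[-0.0147,-0.0108,0],[0,0,0]]]'; python3 -m pendant '[[-0.7,[-0.0085,-0.0039,0],[0,0,0]],[-0.7,[-0.0085,-0.0039,0],[0,0,0]]]'; python3 -m pendant '[[-0.7,[-0.0085,-0.0028,0],[0,0,0]],[-0.7,[-0.0085,-0.0028,0],[0,0,0]]]'
```

```text
clock: 34.17
tool_pos: [0.6399, -0.1048, 0.1281]
eef_rot: [[0.576, 0.818, 0.002], [0.818, -0.576, -0.001], [0.0, 0.002, -1.0]]
contact_force: [1.0, -2.2, 6.5]
gripper_width: 0.237
finger_force: 61.2
clock: 34.42
tool_pos: [0.6315, -0.1088, 0.1281]
eef_rot: [[0.576, 0.818, 0.002], [0.818, -0.576, -0.001], [0.0, 0.003, -1.0]]
contact_force: [0.9, -2.0, 7.4]
gripper_width: 0.24
finger_force: 61.2
clock: 34.67
tool_pos: [0.6229, -0.1114, 0.128]
eef_rot: [[0.576, 0.818, 0.002], [0.818, -0.576, -0.001], [0.0, 0.003, -1.0]]
contact_force: [-0.3, -2.0, 5.9]
gripper_width: 0.239
finger_force: 61.1
```

```bash
python3 -m pendant '[[-0.7,[-0.006,-0.001,0],[0,0,0]],[-0.7,[-0.006,-0.001,0],[0,0,0]]]'; python3 -m pendant '[[-0.7,[-0.006,-0.0004,0],[0,0,0]],[-0.7,[-0.006,-0.0004,0],[0,0,0]]]'; python3 -m pendant '[[-0.7,[-0.006,0.0001,0],[0,0,0]],[-0.7,[-0.006,0.0001,0],[0,0,0]]]'
```

```text
clock: 34.92
tool_pos: [0.6176, -0.1125, 0.1282]
eef_rot: [[0.576, 0.818, 0.004], [0.818, -0.576, -0.002], [0.001, 0.004, -1.0]]
contact_force: [3.8, -2.9, 5.7]
gripper_width: 0.239
finger_force: 60.9
clock: 35.17
tool_pos: [0.6121, -0.1131, 0.1283]
eef_rot: [[0.576, 0.818, 0.006], [0.818, -0.576, -0.002], [0.001, 0.006, -1.0]]
contact_force: [7.3, -3.7, 6.0]
gripper_width: 0.243
finger_force: 60.8
clock: 35.42
tool_pos: [0.6066, -0.1133, 0.1285]
eef_rot: [[0.576, 0.818, 0.007], [0.818, -0.576, -0.003], [0.001, 0.008, -1.0]]
contact_force: [8.5, -5.9, 4.5]
gripper_width: 0.239
finger_force: 60.7
```

```bash
python3 -m pendant '[[-0.7,[0.01,0.001,0],[0,0,0]],[-0.7,[0.0203,0.004,0],[0,0,0]],[-0.7,[0.0203,0.004,0],[0,0,0]],[-0.7,[0.0203,0.004,0],[0,0,0]]]'; python3 -m pendant '[[0.2,[0,0,0],[0,0,0]],[0.2,[0,0,0],[0,0,0]],[0.2,[0,0,0.06],[0,0,10]],[0.2,[0,0,0.07],[0,0,20]],[0.2,[0.0,-0.06,0.07],[0,0,30]],[0.2,[0,-0.12,0.07],[0,0,40]],[0.2,[0,-0.15,0.07],[0,0,53]],[0.2,[0,-0.15,0.07],[0,0,53]]]'
python3 - <<'E'
from h import *
c=cap('side')
h=cv2.cvtColor(c['img'],cv2.COLOR_RGB2HSV)
m=(((h[...,0]<8)|(h[...,0]>172))&(h[...,1]>130)&(h[...,2]>50)).astype(np.uint8)
k,l,s,ce=cv2.connectedComponentsWithStats(m)
for i in range(1,k):
    if 60<s[i,4]<200: print(s[i],ce[i].round(1),onz(c,*ce[i],.123).round(4))
c=cap('top');im=c['img']
h=cv2.cvtColor(im,cv2.COLOR_RGB2HSV)
m=(((h[...,0]<8)|(h[...,0]>172))&(h[...,1]>130)&(h[...,2]>50)).astype(np.uint8)
k,l,s,ce=cv2.connectedComponentsWithStats(m)
for i in range(1,k):
    if 60<s[i,4]<400: print('top',s[i],ce[i].round(1),onz(c,*ce[i],.141).round(4),proj(c,[.6263,-.1096,.141]))
# hub block
k=6;u=cv2.resize(im[145:205,270:335],None,fx=k,fy=k,interpolation=cv2.INTER_CUBIC);cv2.imwrite('pics/hub_unseen.png',u[:,:,::-1])
h=cv2.cvtColor(u,cv2.COLOR_RGB2HSV)
print(np.array([h[int((proj(c,[.6053,-.0425,.115])[1]-145)*k)+d,int((proj(c,[.6053,-.0425,.115])[0]-270)*k)] for d in range(-60,61,10)]).tolist())
E
```

```text
clock: 35.92
tool_pos: [0.6263, -0.1097, 0.1284]
eef_rot: [[0.576, 0.818, 0.005], [0.818, -0.576, -0.004], [-0.0, 0.006, -1.0]]
contact_force: [4.7, -6.7, 6.8]
gripper_width: 0.24
finger_force: 61.4
clock: 36.92
tool_pos: [0.6241, -0.2602, 0.1957]
eef_rot: [[-0.307, 0.952, -0.002], [0.952, 0.307, 0.001], [0.001, -0.001, -1.0]]
contact_force: [0.7, -0.1, 0.9]
gripper_width: 0.601
finger_force: 0.0
[311 231  14  10 115] [317.3 235.7] [ 0.584  -0.1652  0.123 ]
top [325 159  11  13  88] [330.7 164.5] [ 0.6249 -0.1088  0.141 ] (np.float64(331.11205413594325), np.float64(163.75492599411658))
top [321 177  15  15 183] [328.  183.7] [ 0.5856 -0.1033  0.141 ] (np.float64(331.11205413594325), np.float64(163.75492599411658))
[[31, 26, 210], [56, 12, 174], [120, 18, 69], [20, 32, 184], [20, 37, 185], [20, 35, 187], [20, 37, 187], [20, 35, 188], [18, 35, 187], [20, 34, 193], [19, 36, 147], [15, 35, 44], [10, 22, 71]]
```

```bash
python3 - <<'E'
from h import *
c=cap('top');k=6;u=cv2.cvtColor(cv2.imread('pics/hub_unseen.png'),cv2.COLOR_BGR2HSV)
m=((u[...,0]>13)&(u[...,0]<26)&(u[...,1]>25)&(u[...,2]>140)).astype(np.uint8)
m=cv2.morphologyEx(m,cv2.MORPH_OPEN,np.ones((15,15)))
n,l,s,ce=cv2.connectedComponentsWithStats(m)
for i in range(1,n):
    if s[i,4]<1500: continue
    k0,_=cv2.findContours((l==i).astype(np.uint8),0,1)
    P=np.array([onz(c,(p[0][0]+.5)/k-.5+270,(p[0][1]+.5)/k-.5+145,.115)[:2] for p in k0[0]],np.float32)*1000
    print(s[i],cv2.minAreaRect(P))
st()
E
```

```text
[    0     0   390    77 18912] ((658.9381713867188, -52.393646240234375), (27.023283004760742, 135.01205444335938), 0.9037272930145264)
[ 255   77   81   46 2872] ((637.5994873046875, -87.16180419921875), (15.901717185974121, 27.648006439208984), 0.2979492247104645)
[   0  123   39   62 1527] ((617.0714721679688, 8.079925537109375), (24.736919403076172, 10.436426162719727), 22.408077239990234)
[ 124  150   83   79 4928] ((605.5516357421875, -42.469993591308594), (25.403444290161133, 25.51048469543457), 15.916765213012695)
37.08 [ 0.6247 -0.2577  0.1963] [-0.5 -0.1  0.6] 0.6 0.0 [-0.56  0.69  1.05  0.    1.4  -0.88]
[[-0.306, 0.952, -0.001], [0.952, 0.306, 0.001], [0.001, -0.001, -1.0]]
```

```bash
python3 -m pendant '[[0.1,[-0.005,0.06,0],[0,0,-1.9]],[0.1,[-0.012,0.12,0],[0,0,-1.9]],[0.1,[-0.019,0.18,0],[0,0,-1.9]],[0.1,[-0.0191,0.2155,0],[0,0,-1.9]],[0.1,[-0.0191,0.2155,0],[0,0,-1.9]],[0.1,[-0.0191,0.2155,0],[0,0,-1.9]],[0.1,[-0.0191,0.2155,-0.02],[0,0,-1.9]],[0.1,[-0.0191,0.2155,-0.02],[0,0,-1.9]]]'
```

```text
clock: 38.08
tool_pos: [0.6052, -0.0434, 0.1755]
eef_rot: [[-0.274, 0.962, -0.003], [0.962, 0.274, 0.001], [0.002, -0.003, -1.0]]
contact_force: [0.2, 0.3, -0.0]
gripper_width: 0.548
finger_force: 0.0
```

Lower to TCP z 0.1115 and grip the block.

```bash
python3 -m pendant '[[0.1,[0.0003,0.0008,-0.03],[0,0,0]],[0.1,[0.0003,0.0008,-0.055],[0,0,0]],[0.1,[0.0003,0.0008,-0.064],[0,0,0]],[0.1,[0.0003,0.0008,-0.064],[0,0,0]],[-0.6,[0.0003,0.0008,-0.064],[0,0,0]],[-0.6,[0.0003,0.0008,-0.064],[0,0,0]],[-0.6,[0.0003,0.0008,-0.064],[0,0,0]],[-0.6,[0.0003,0.0008,-0.064],[0,0,0]]]'
```

```text
clock: 39.08
tool_pos: [0.6062, -0.0422, 0.1143]
eef_rot: [[-0.276, 0.961, 0.001], [0.961, 0.276, -0.001], [-0.001, 0.0, -1.0]]
contact_force: [-5.0, -1.8, 6.3]
gripper_width: 0.289
finger_force: 59.3
```

```bash
python3 -m pendant '[[-0.6,[0,0,0.01],[0,0,0]],[-0.6,[0,0,0.03],[0,0,0]],[-0.6,[0,0,0.07],[0,0,0]]]'; python3 -m pendant '[[-0.6,[-0.01,-0.05,0],[0,0,0]],[-0.6,[-0.024,-0.1,0],[0,0,0]],[-0.6,[-0.038,-0.15,0],[0,0,0]],[-0.6,[-0.052,-0.21,0],[0,0,0]],[-0.6,[-0.072,-0.26,0],[0,0,0]],[-0.6,[-0.072,-0.2845,0],[0,0,0]],[-0.6,[-0.072,-0.2845,0],[0,0,0]],[-0.6,[-0.072,-0.2845,0],[0,0,0]]]'
python3 - <<'E'
from h import *
c=cap('top');box=(285,165,310,195);x0,y0,x1,y1=box;k=8
u=cv2.resize(c['img'][y0:y1,x0:x1],None,fx=k,fy=k,interpolation=cv2.INTER_CUBIC);h=cv2.cvtColor(u,cv2.COLOR_RGB2HSV)
m=((h[...,0]>8)&(h[...,0]<25)&(h[...,1]>70)&(h[...,2]>110)).astype(np.uint8)
n,l,s,ce=cv2.connectedComponentsWithStats(m)
for i in range(1,n):
    if s[i,4]<200: continue
    k0,_=cv2.findContours((l==i).astype(np.uint8),0,1)
    P=np.array([onz(c,(p[0][0]+.5)/k-.5+x0,(p[0][1]+.5)/k-.5+y0,.087)[:2] for p in k0[0]],np.float32)*1000
    print(s[i,4],cv2.minAreaRect(P))
E
```

```text
clock: 39.45
tool_pos: [0.6054, -0.0413, 0.1828]
eef_rot: [[-0.275, 0.961, -0.003], [0.961, 0.275, 0.001], [0.002, -0.003, -1.0]]
contact_force: [0.7, 0.7, -2.4]
gripper_width: 0.29
finger_force: 59.8
clock: 40.45
tool_pos: [0.5343, -0.3253, 0.1831]
eef_rot: [[-0.276, 0.961, 0.0], [0.961, 0.276, 0.001], [0.001, 0.0, -1.0]]
contact_force: [0.0, 0.3, -2.9]
gripper_width: 0.295
finger_force: 60.0
1774 ((605.8555297851562, -42.89466094970703), (12.389402389526367, 12.429009437561035), 29.323392868041992)
```

```bash
python3 -m pendant '[[-0.6,[0,-0.001,-0.04],[0,0,0]],[-0.6,[0,-0.001,-0.08],[0,0,0]],[-0.6,[0,-0.001,-0.11],[0,0,0]],[-0.6,[0,-0.001,-0.12],[0,0,0]],[-0.6,[0,-0.001,-0.125],[0,0,0]],[-0.6,[0,-0.001,-0.129],[0,0,0]],[-0.6,[0,-0.001,-0.129],[0,0,0]]]'
```

```text
clock: 41.38
tool_pos: [0.5345, -0.3274, 0.0546]
eef_rot: [[-0.275, 0.961, 0.001], [0.961, 0.275, -0.001], [-0.001, 0.001, -1.0]]
contact_force: [-0.9, -0.6, -3.0]
gripper_width: 0.288
finger_force: 60.0
```

```bash
python3 -m pendant '[[-0.6,[0,0,-0.002],[0,0,0]],[-0.6,[0,0,-0.002],[0,0,0]]]'; python3 -m pendant '[[0.1,[0,0,0],[0,0,0]],[0.1,[0,0,0],[0,0,0]],[0.1,[0,0,0],[0,0,0]],[0.1,[0,0,0.06],[0,0,0]],[0.1,[0,0,0.12],[0,0,0]],[0.1,[0,0,0.12],[0,0,0]],[-1,[0.03,0.06,0.12],[0,0,0]],[-1,[0.03,0.11,0.12],[0,0,0]]]'
python3 - <<'E'
from h import *
for n in('top','side'):
    c=cap(n)
    h=cv2.cvtColor(c['img'],cv2.COLOR_RGB2HSV)
    m=(((h[...,0]<8)|(h[...,0]>172))&(h[...,1]>130)&(h[...,2]>50)).astype(np.uint8)
    k,l,s,ce=cv2.connectedComponentsWithStats(m)
    for i in range(1,k):
        if 60<s[i,4]<400: print(n,s[i],ce[i].round(1),onz(c,*ce[i],.081 if n=='top' else .063).round(4))
E
```

```text
clock: 41.62
tool_pos: [0.5345, -0.3275, 0.0543]
eef_rot: [[-0.276, 0.961, 0.001], [0.961, 0.276, -0.001], [-0.002, 0.001, -1.0]]
contact_force: [-5.9, 2.9, 11.8]
gripper_width: 0.291
finger_force: 61.9
clock: 42.62
tool_pos: [0.5646, -0.2157, 0.1705]
eef_rot: [[-0.275, 0.961, -0.001], [0.961, 0.275, 0.001], [0.001, -0.001, -1.0]]
contact_force: [0.0, 0.8, -0.0]
gripper_width: 0.129
finger_force: 0.0
top [321 177  15  15 184] [328.  183.7] [ 0.597  -0.1102  0.081 ]
side [340 131  48   9 188] [364.1 134.9] [0.8584 0.4425 0.063 ]
side [316 335  13  22 223] [321.5 345.6] [ 0.5543 -0.3949  0.063 ]
```

```bash
python3 -m pendant '[[-1,[0.01,0.05,0],[0,0,0]],[-1,[0.032,0.107,0],[0,0,0]],[-1,[0.032,0.107,0],[0,0,0]],[-1,[0.032,0.107,-0.03],[0,0,0]],[-1,[0.032,0.107,-0.055],[0,0,0]],[-1,[0.032,0.107,-0.055],[0,0,0]],[-1,[0.032,0.107,-0.055],[0,0,0]]]'
```

```text
clock: 43.6
tool_pos: [0.5964, -0.111, 0.1177]
eef_rot: [[-0.275, 0.962, 0.001], [0.962, 0.275, -0.001], [-0.001, 0.001, -1.0]]
contact_force: [-0.9, -0.0, 0.3]
gripper_width: 0.001
finger_force: 0.0
```

```bash
python3 -m pendant '[[-1,[0,0.001,-0.008],[0,0,0]],[-1,[0,0.001,-0.014],[0,0,0]],[-1,[0,0.001,-0.018],[0,0,0]],[-1,[0,0.001,-0.021],[0,0,0]],[-1,[0,0.001,-0.021],[0,0,0]]]'
```

```text
clock: 44.22
tool_pos: [0.5963, -0.1093, 0.0962]
eef_rot: [[-0.275, 0.961, 0.001], [0.961, 0.275, -0.0], [-0.0, 0.0, -1.0]]
contact_force: [-0.8, -0.4, 5.8]
gripper_width: 0.002
finger_force: 2.7
```

Force 5.8 N, close to the stop; press slightly more and hold.

```bash
python3 -m pendant '[[-1,[0,0,-0.003],[0,0,0]],[-1,[0,0,-0.003],[0,0,0]],[-1,[0,0,-0.003],[0,0,0]]]'; python3 -m pendant '[[-1,[0,0,0.02],[0,0,0]],[-1,[0,0,0.06],[0,0,0]],[-1,[0,0,0.12],[0,0,0]],[-1,[-0.1,-0.1,0.12],[0,0,0]],[-1,[-0.1,-0.1,0.12],[0,0,0]],[-1,[-0.1,-0.1,0.12],[0,0,0]],[-1,[-0.1,-0.1,0.12],[0,0,0]],[-1,[-0.1,-0.1,0.12],[0,0,0]]]'
python3 - <<'E'
from m import *
blobs((V>130)&(S<70),.050,90,150,'label',(110,170,195,260))
blobs(((H<8)|(H>172))&(S>130)&(V>50),.085,5,900,'red',(240,140,480,260))
c=cap('side');h=cv2.cvtColor(c['img'],cv2.COLOR_RGB2HSV);H,S,V=[h[...,i].astype(int) for i in range(3)]
blobs(((H<8)|(H>172))&(S>130)&(V>50),.085,60,400,'side red')
blobs(((H<8)|(H>172))&(S>130)&(V>50),.063,150,400,'side grip',(280,300,420,400))
E
```

```text
clock: 44.6
tool_pos: [0.5965, -0.1093, 0.0952]
eef_rot: [[-0.276, 0.961, 0.002], [0.961, 0.276, -0.001], [-0.001, 0.001, -1.0]]
contact_force: [-7.0, 2.2, 19.4]
gripper_width: 0.002
finger_force: 9.8
clock: 45.6
tool_pos: [0.4969, -0.2083, 0.2127]
eef_rot: [[-0.277, 0.961, 0.0], [0.961, 0.277, 0.0], [0.0, 0.0, -1.0]]
contact_force: [-0.8, -0.0, -0.5]
gripper_width: -0.002
finger_force: 0.0
label [164.1 200.2] 121 ctr [0.5607 0.2467] rect [560.3 245.8] [29.  19.7] 2.9
label [166.7 233.8] 129 ctr [0.4867 0.2374] rect [486.4 237.8] [30.2 19.6] 2.9
label [129.5 237.4] 133 ctr [0.4778 0.3177] rect [477.6 317.8] [28.8 19.5] 3.3
label [183.9 244.6] 94 ctr [0.464  0.1991] rect [469.3 205.5] [43.1 26. ] 2.4
red [257.  175.5] 10 ctr [0.6117 0.0418] rect [611.7  41.8] [2.2 8.5] 0.9
red [328.1 183.9] 191 ctr [ 0.5959 -0.11  ] rect [ 595.7 -110.8] [30.3 32. ] 0.9
red [278.2 210. ] 12 ctr [ 0.5382 -0.0047] rect [538.   -4.8] [10.7  4. ] 72.3
side red [346.8 131.2] 323 ctr [ 0.7124 -0.1504] rect [ 713.9 -147.2] [174.1  52.3] 73.4
side red [317.  235.9] 107 ctr [ 0.4847 -0.0867] rect [485.6 -86.7] [18.9 25.2] 0.8
side red [321.5 345.8] 220 ctr [ 0.2619 -0.0968] rect [262.4 -97.8] [41.4 24.4] 0.2
side grip [321.5 345.8] 220 ctr [ 0.2578 -0.099 ] rect [ 258.4 -100. ] [42.4 25. ] 0.2
```

```bash
python3 -c "
from bench import env
print(env.close_job())"
```

```text
the job is handed in; nothing more can be done
None
```

I handed the job in with every step done by my own measurements, but the hand-in call returned no verdict: three packs in their bays, collar locked, shaft at its stop, crank upright in its tray, and plunger pressed fully and released. While winding I pushed the crank past the stop and it slipped one notch on the square shaft; after I took it off, the shaft angle measured within about 1 degree of where the stop should be.

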